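# Tighten a seedling rack clamp with its turnbuckle and lock it

## Robot

A 6-joint arm with a two-finger parallel gripper is mounted at the origin on the work surface. World frame = base frame: x ahead of the robot, y to its left, z up, the work surface at z = 0. Lengths are in m, angles in rad, forces in N, time in s.
With the tool pointing down it reaches from about 0.35 to 0.775 m from the base axis. Payload 7.3 kg.
Tool frame: the origin (TCP) lies between the finger pads; the fingertips stand 14 mm ahead of it and the grasp point (between the pads) lies 5 mm behind it (bot.tip_reach is the distance from the TCP to the fingertips, in m); z points along the fingers, y is the direction in which the jaws open and shut (so a half turn about z gives the same grasp; the last joint's range is limited). The gripper opens to 92 mm and grips with 3 to 60 N. Pads are 19 mm wide; open, the fingers measure 130 mm over their backs; the gripper's body (75 mm by 190 mm) begins 47 mm behind the grasp point.
Start: joints at [-0.146, 0.342, 1.524, -0, 1.275, -0.146], TCP at [0.525, 0, 0.241] pointing down, gripper open.
Joint ranges: [-2.53, 2.53], [-0.77, 2.02], [0.04, 2.7], [-1, 4.14], [0.28, 2.66], [-3.11, 3.11]. Speed limits (rad/s): [2.57, 2.57, 3.14, 3.14, 3.14, 3.14].

## Interface

Orientations are given as a rotation vector (axis times angle).
In Python, from rig import state, capture, ticket, bot gives the robot as it stands.
- The arm moves only by the tool step_arm, never from a script. Its argument "increments" is a list of rows, each a list of 5 numbers: the shift along the tool's x, y, z in cm, then the turn about the tool's z in rad, then the finger opening in cm, from 0 to 9.18. In form: [[dx, dy, dz, yaw, gripper], ...]. A call has 1 to 10 rows; each row shifts and turns the commanded pose from where the row before left it, along the tool's axes as they then stand; what a row does not reach is not made up. A row lasts 1/10 s, in which the tool goes at most 50 mm and 8.59 degrees, less where a joint would pass 70% of its speed; a pose out of reach is approached as far as the arm can. A call with a gripper value outside its range is refused whole. The fingers move at their own pace and stop on an object; "squeeze" is the grip in N (left out, the last holds). Time passes only in rows, so rows that do not move let the fingers close. It gives the time, the measured TCP pose, the force and the opening at its end, in the units of the state.
- state(): the state, without advancing time (a new reading comes with each control period).
- capture(name): name is "scene" or "side" or "wrist"; returns a dict with "img" (420x560x3 uint8, blue, green, red), "z_map" (420x560 float32, m along the optical axis (not along the pixel's ray), 0 where there is no reading), "fx", "fy", "cx", "cy" (pixels), "view" (4x4, takes a point from world to camera coordinates). Camera axes: x right, y up, looking along -z (the intrinsics and any distortion apply to the point x, -y, -z); pixel columns grow to the right and rows downward; lengths in m; the calibration is good to about 2 mm. A picture is of the moment at which its call begins.
- ticket.hand_in(): hands the job in, once; it reports no verdict.
The state is a dict: "clock": time; "joint_pos": joint angles; "joint_velocities": joint speeds; "tau": joint torques, N m; "tcp_pos": TCP position; "tcp_rot": TCP orientation; "contact_force": force on the tool from outside, world axes, zero at the start; "moment": the same for the moment, N m; "gripper_width": finger opening in m.
Only numpy, scipy, OpenCV 4.12 (cv2) and the standard library are available. Lean on these libraries where they do the work, as an engineer would, in place of code of your own. Each camera call takes 0.05 s, during which the arm holds its last target.

## Task

Turn the turnbuckle's spoked sleeve so that both jaws draw in together until their pads just meet the two ends of the tube rack, with one spoke standing straight up, and do not wind on past that: the tubes are thin. Then swing the forked keeper over and down until it lies level with its prongs either side of the upright spoke. Leave the pot, the spare tube, the jar and the trowel where they are.

Things in the scene. Friction and masses are not known exactly. Their poses are not given: they have to be found in the camera images.
- clamp: The clamp, fixed to the bench, 260 x 400 mm. Origin: on the bench top, straight below the middle of the turnbuckle. z is up, y runs along the turnbuckle, x points away from the robot's side. The turnbuckle's axis lies along y at height 85 mm. Jaw plates, 100 mm high at x = 0, stand at y = +-133 to +-153 mm when closed, up to 20 mm further out at the start.
- rack (a point): The white tube rack, fixed to the clamp on the robot's side of the turnbuckle (x -230 to -120 mm, 250 mm long in y); point at the middle of its deck top, 80 mm up. Its tubes reach 125 mm, their sprouts 160 mm. Nothing stands between the rack and the spokes.
- hub (a point): Centre of the turnbuckle sleeve, on its axis, 85 mm above the bench; fixed to the clamp. Four steel spokes, round bars of 10 mm diameter with round ends, stick out from the hub (radius 17 mm) at y = 0, 90 degrees apart, in the plane square to y; each ends 62 mm from the axis.
- left_post (a point): Top centre of the grey bearing post at y = +85 mm (a like one stands at -85 mm): 40 mm wide in x, 18 mm thick in y, 112 mm high; this one carries the keeper's hinge ears, up to 132 mm.
- sleeve (a joint): Turn of the sleeve, rad. 0: finished, pads just meet the rack and one spoke is upright. Starts negative (loose), grows as the sleeve's top moves along the clamp's +x, away from the robot. Spokes lean from upright by this angle plus multiples of pi/2, to +x when positive. A full turn draws each jaw in 20 mm. Past 0 the pads squeeze, no stop until 1.2. Turns at 0.15 N m, stays where left.
- jaw_left (a joint): Gap between the +y jaw's pad and the rack end, m (0: pad just meets the rack). It follows the sleeve.
- jaw_right (a joint): Gap between the -y jaw's pad and the rack end, m. It follows the sleeve.
- keeper_hinge (a point): The keeper's hinge line: parallel to the clamp's x, at y = +85 mm, 125 mm above the bench, on top of the +y post; fixed to the clamp.
- keeper (a joint): Angle of the keeper, rad. 0: closed, lying level and pointing to the clamp's -y over the sleeve; pi/2: straight up; it starts folded outwards (+y) at 2.3 to 2.6 and its travel ends at 2.75. Friction of about 0.06 N m holds it where it is left, so it has to be pushed all the way down.
- keeper_tip (a point): Midway between the ends of the keeper's two prongs, 105 mm from the hinge line. A flat steel fork 10 mm thick: stem 16 mm wide, cross piece 44 mm wide 51 to 63 mm from the hinge line, then two prongs 10 mm wide with a 24 mm slot between. Closed, they pass either side (in x) of the upright spoke, 35 to 45 mm above the sleeve's axis; a spoke leaning over 0.15 rad stops it.
- pot: Terracotta nursery pot, open, 84 mm across the rim, 75 mm high; origin under its centre. Leave it.
- spare_tube: Empty white tube, 40 mm across, 85 mm high, standing; origin under its centre. Leave it.
- jar: Grey jar with a steel cap, 56 mm across, 70 mm high; origin under its centre. Leave it.
- trowel: Hand trowel lying flat, 270 mm long, handle 28 mm wide and 20 mm high towards its -x; origin on the bench near the middle. Leave it.

How it is judged:
By the outcome, as a careful person would: the job done as asked, in the order asked, and still so for the second after the job is handed in, with the robot touching nothing.
It also fails if it takes over 72 s, if anything falls off the work surface, if the arm or the gripper's body presses on something with over 40 N, if the wrist force passes 120 N, or if a joint passes its speed limit or range.

## Working session

There is one attempt and no reset: what is moved stays moved. The work goes in short steps, Python scripts to look and compute and a tool call to move; the robot and the scene stay as the last step left them, time stands still between calls to the robot, and variables do not carry over. Pictures are saved under pics/ and viewed, and the job is handed in when it is done.

Besides the shell and the picture viewer there is one more tool, called as a command line: name --pt "numbers of a row" for each row, then --argument value for the rest. step_arm: Moves the arm, as the interface text tells. Its arguments: {"type":"object","properties":{"increments":{"type":"array"},"squeeze":{"type":"number"}},"required":["increments"]}

```bash
ls; mkdir -p pics; cat > h.py <<'E'
import numpy as np,cv2
from rig import state,capture,ticket,bot
def unproj(c,u,v,z=None):
    d=c['z_map'][v,u] if z is None else z
    p=np.array([(u-c['cx'])/c['fx']*d,-(v-c['cy'])/c['fy']*d,-d,1.0])
    return (np.linalg.inv(c['view'])@p)[:3]
def cloud(c):
    v,u=np.mgrid[0:420,0:560];d=c['z_map']
    P=np.stack([(u-c['cx'])/c['fx']*d,-(v-c['cy'])/c['fy']*d,-d,np.ones_like(d)],-1)
    return (P@np.linalg.inv(c['view']).T)[...,:3]
def proj(c,p):
    q=c['view']@np.append(p,1);return c['fx']*q[0]/-q[2]+c['cx'],c['fy']*-q[1]/-q[2]+c['cy']
E
python3 - <<'E'
from h import *
for n in ['scene','side','wrist']:
    c=capture(n);cv2.imwrite(f'pics/{n}0.png',c['img']);np.savez(f'{n}0.npz',**c)
    print(n,c.keys(),c['fx'],c['cx'],c['view'].round(3).tolist(),(c['z_map']>0).mean())
print(state())
print([a for a in dir(bot) if a[0]!='_'])
E
```

```text
pics
scene dict_keys(['img', 'z_map', 'fx', 'fy', 'cx', 'cy', 'view']) 437.7537972626815 276.13122590257194 [[0.293, 0.956, -0.006, -0.231], [-0.623, 0.196, 0.757, 0.247], [0.725, -0.218, 0.653, -1.422], [0.0, 0.0, 0.0, 1.0]] 0.9959523809523809
side dict_keys(['img', 'z_map', 'fx', 'fy', 'cx', 'cy', 'view']) 429.7931025179716 286.3620174625139 [[0.926, -0.376, -0.02, -0.487], [0.208, 0.467, 0.859, -0.228], [-0.314, -0.8, 0.511, -1.099], [0.0, 0.0, 0.0, 1.0]] 0.9961394557823129
wrist dict_keys(['img', 'z_map', 'fx', 'fy', 'cx', 'cy', 'view']) 317.4286027043968 277.2725994260886 [[1.0, 0.0, -0.001, -0.523], [-0.0, 0.962, -0.274, 0.035], [0.001, 0.274, 0.962, -0.39], [0.0, 0.0, 0.0, 1.0]] 0.9959821428571428
{'clock': 0.15, 'joint_pos': array([-1.46022965e-01,  3.42609585e-01,  1.52475289e+00, -1.81282868e-06,
        1.27535121e+00, -1.46019962e-01]), 'joint_velocities': array([-0.0010953 , -0.00253645, -0.00246882, -0.00125006, -0.00095175,
        0.00027893]), 'tau': array([ 7.52666965e-04, -4.31470585e+01, -2.44352603e+01,  7.18239485e-02,
        5.38185902e-02, -1.32920518e-04]), 'tcp_pos': array([5.24746200e-01, 4.69955039e-05, 2.40195840e-01]), 'tcp_rot': array([-2.22080871e+00, -2.22080322e+00,  1.05261619e-03]), 'contact_force': array([-0.35138809,  0.87288569,  0.14512184]), 'moment': array([-0.02352957, -0.02600307, -0.04290363]), 'gripper_width': 0.09148495842549348}
['IKError', 'tip_reach']
```

View pics/scene0.png

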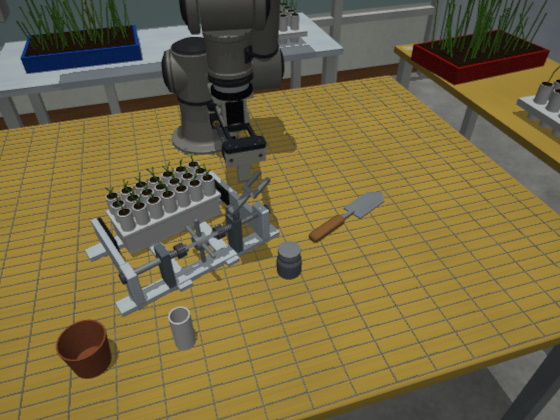

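View pics/side0.png

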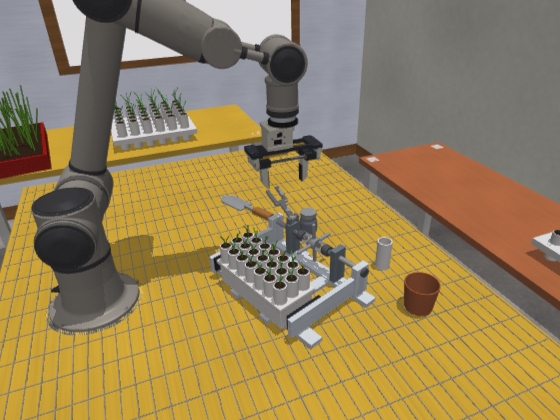

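View pics/wrist0.png

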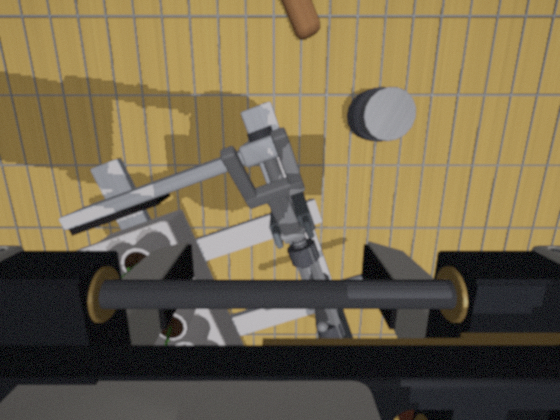

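```bash
python3 - <<'E'
from h import *
a=np.load('scene0.npz');P=cloud(a)
cv2.imwrite('pics/s1.png',cv2.resize(a['img'][140:310,80:300],None,fx=3.5,fy=3.5,interpolation=cv2.INTER_CUBIC))
b=np.load('side0.npz')
cv2.imwrite('pics/s2.png',cv2.resize(b['img'][180:350,200:400],None,fx=3.5,fy=3.5,interpolation=cv2.INTER_CUBIC))
for n in ['scene0','side0']:
    c=np.load(n+'.npz');P=cloud(c);
    print(n)
    Q=P.reshape(-1,3);ok=(c['z_map'].ravel()>0)&(np.abs(Q[:,2])<.2)&(Q[:,0]>.2)&(Q[:,0]<1)&(abs(Q[:,1])<.4)
    print(np.histogram(Q[ok][:,2],bins=np.arange(-.01,.2,.005)))
E
```

```text
scene0
(array([  276, 44021, 26815,   995,  2240,   874,   516,   496,   497,
         572,   573,   592,   551,   589,   590,  1142,   974,   725,
         630,   631,   669,   702,   386,   328,   446,   379,  1164,
         811,   129,   126,   123,   135,    99,    84,    73,    48,
          43,    50,    44,    14,     0]), array([-0.01 , -0.005,  0.   ,  0.005,  0.01 ,  0.015,  0.02 ,  0.025,
        0.03 ,  0.035,  0.04 ,  0.045,  0.05 ,  0.055,  0.06 ,  0.065,
        0.07 ,  0.075,  0.08 ,  0.085,  0.09 ,  0.095,  0.1  ,  0.105,
        0.11 ,  0.115,  0.12 ,  0.125,  0.13 ,  0.135,  0.14 ,  0.145,
        0.15 ,  0.155,  0.16 ,  0.165,  0.17 ,  0.175,  0.18 ,  0.185,
        0.19 ,  0.195]))
side0
(array([  891, 27378,  3647,   557,  1029,   352,   382,   426,   445,
         461,   460,   494,   519,   493,   418,  1006,   478,   663,
         432,   459,   363,   457,   206,   314,   314,   354,  1544,
         271,    96,    95,   105,   107,    74,    56,    35,    26,
          23,    30,    20,     2,     0]), array([-0.01 , -0.005,  0.   ,  0.005,  0.01 ,  0.015,  0.02 ,  0.025,
        0.03 ,  0.035,  0.04 ,  0.045,  0.05 ,  0.055,  0.06 ,  0.065,
        0.07 ,  0.075,  0.08 ,  0.085,  0.09 ,  0.095,  0.1  ,  0.105,
        0.11 ,  0.115,  0.12 ,  0.125,  0.13 ,  0.135,  0.14 ,  0.145,
        0.15 ,  0.155,  0.16 ,  0.165,  0.17 ,  0.175,  0.18 ,  0.185,
        0.19 ,  0.195]))
```

View pics/s1.png

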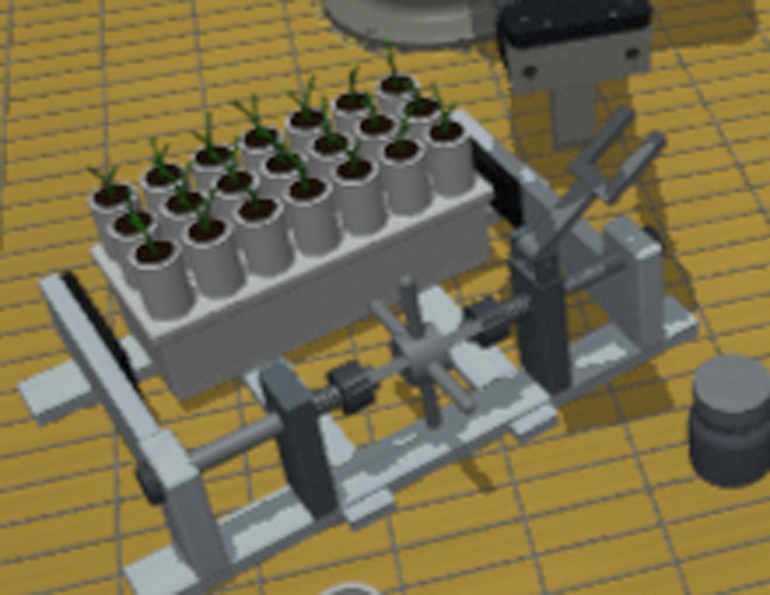

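View pics/s2.png

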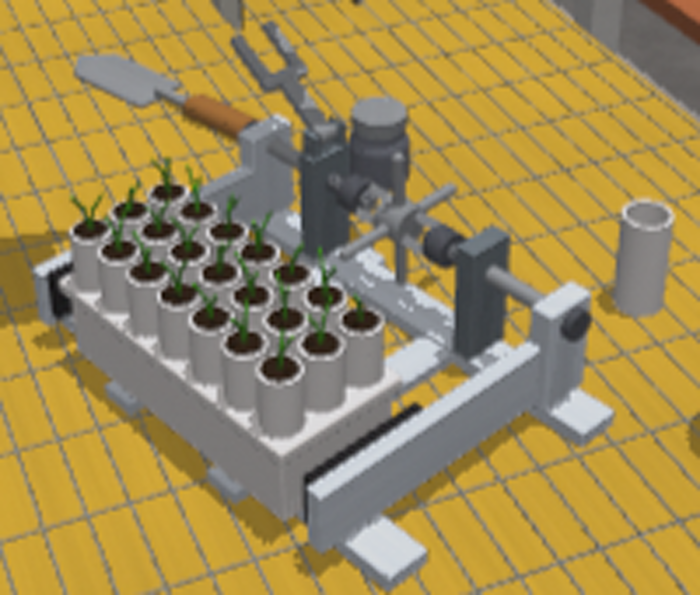

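```bash
python3 - <<'E'
from h import *
PP=[]
for n in ['scene0','side0']:
    c=np.load(n+'.npz');P=cloud(c);I=c['img'].astype(int);hsv=cv2.cvtColor(c['img'],cv2.COLOR_BGR2HSV)
    z=P[...,2]
    box=(P[...,0]>.3)&(P[...,0]<.75)&(abs(P[...,1])<.35)
    grey=(hsv[...,1]<60)
    # rack deck
    m=(box&grey&(abs(z-.08)<.003)&(I.mean(-1)>120)).astype(np.uint8)
    k,l,s,ce=cv2.connectedComponentsWithStats(m,connectivity=8)
    for i in np.argsort(-s[1:,4])[:6]+1: 
        q=P[l==i]; print(n,'deck',s[i],q.mean(0).round(4))
    m=(box&grey&(abs(z-.112)<.004)&(I.mean(-1)<130)).astype(np.uint8)
    k,l,s,ce=cv2.connectedComponentsWithStats(m,connectivity=8)
    for i in np.argsort(-s[1:,4])[:6]+1: 
        q=P[l==i]; print(n,'z112',s[i],q.mean(0).round(4))
    q=P[box&grey&(abs(z-.08)<.002)&(I.mean(-1)>110)][:,:2].astype(np.float32)
    print(cv2.minAreaRect(q))
E
```

```text
scene0 deck [106 191 115  46 514] [ 0.4465 -0.174   0.0795]
scene0 deck [149 212   1   4   4] [ 0.4358 -0.1982  0.0804]
scene0 deck [177 202   1   3   3] [ 0.4171 -0.1315  0.0805]
scene0 deck [187 311   2   1   2] [ 0.7376 -0.1533  0.0824]
scene0 deck [188 313   2   1   2] [ 0.7422 -0.1522  0.082 ]
scene0 deck [173 258   1   1   1] [ 0.5943 -0.1624  0.0806]
scene0 z112 [154 243  16  16 139] [ 0.5969 -0.1809  0.1112]
scene0 z112 [226 213  15  12  62] [ 0.5437 -0.0234  0.1113]
scene0 z112 [119 214  14   9  42] [ 0.48   -0.244   0.1121]
scene0 z112 [148 203  14   8  41] [ 0.457  -0.1794  0.1117]
scene0 z112 [134 208  14   9  40] [ 0.4687 -0.2107  0.1118]
scene0 z112 [162 198  14   7  38] [ 0.4457 -0.1489  0.1119]
((0.5279923677444458, -0.20859016478061676), (0.2535271644592285, 0.3654470443725586), 69.47710418701172)
side0 deck [217 259  97  51 445] [ 0.3884 -0.2204  0.0791]
side0 deck [378 241  13   7  21] [ 0.732  -0.1841  0.0808]
side0 deck [315 248   5   3   9] [ 0.5635 -0.1282  0.0792]
side0 deck [379 238   5   2   9] [ 0.7428 -0.1553  0.0802]
side0 deck [302 240   5   3   8] [ 0.5471 -0.0796  0.0785]
side0 deck [301 250   5   3   6] [ 0.5244 -0.1229  0.0801]
side0 z112 [331 245  15   9  66] [ 0.5917 -0.1861  0.1099]
side0 z112 [286 220  14   6  44] [ 0.5357 -0.0281  0.1109]
side0 z112 [273 290   5   5  12] [ 0.3891 -0.2775  0.1122]
side0 z112 [254 276   5   5  11] [ 0.3662 -0.2139  0.1117]
side0 z112 [264 283   4   5  10] [ 0.3777 -0.2451  0.1117]
side0 z112 [236 261   4   6   9] [ 0.3423 -0.1472  0.1129]
((0.517999529838562, -0.13231703639030457), (0.38349056243896484, 0.3244948983192444), 29.04217529296875)
```

```bash
python3 - <<'E'
from h import *
D=[];A={}
for n in ['scene0','side0']:
    c=np.load(n+'.npz');P=cloud(c);A[n]=(c,P);I=c['img'].astype(int);hsv=cv2.cvtColor(c['img'],cv2.COLOR_BGR2HSV)
    z=P[...,2];box=(P[...,0]>.3)&(P[...,0]<.75)&(abs(P[...,1])<.35)
    m=(box&(hsv[...,1]<60)&(abs(z-.08)<.003)&(I.mean(-1)>120)).astype(np.uint8)
    k,l,s,ce=cv2.connectedComponentsWithStats(m,connectivity=8)
    D.append(P[l==np.argmax(s[1:,4])+1][:,:2])
    r=cv2.minAreaRect(D[-1].astype(np.float32));print(r)
r=cv2.minAreaRect(np.vstack(D).astype(np.float32));print(r)
# axis direction y from rect long side
bx=cv2.boxPoints(r);e=[bx[1]-bx[0],bx[2]-bx[1]];y=max(e,key=np.linalg.norm);y=y/np.linalg.norm(y)
if y[1]<0:y=-y
x=np.array([y[1],-y[0]])
o=np.array(r[0])+.175*x
print('y',y,'x',x,'o',o,'yaw',np.arctan2(x[1],x[0]))
R=np.stack([x,y])
np.savez('clamp.npz',o=o,R=R)
for n in A:
    c,P=A[n];L=(P[...,:2]-o)@R.T;z=P[...,2]
    g=cv2.cvtColor(c['img'],cv2.COLOR_BGR2HSV)[...,1]<70
    # posts top
    m=g&(abs(z-.112)<.0035)&(abs(L[...,0])<.035)&(abs(L[...,1]+.085)<.02)
    q=L[m];print(n,'-post',len(q),q.min(0),q.max(0),q.mean(0),z[m].mean())
    # spokes
    m=g&(np.hypot(L[...,0],z-.085)<.075)&(abs(L[...,1])<.012)&(np.hypot(L[...,0],z-.085)>.024)
    q=np.c_[L[m],z[m]-.085]
    ang=np.arctan2(q[:,0],q[:,2]);
    for k in range(-4,5):
        pass
    h,b=np.histogram(np.degrees(ang),bins=36,range=(-180,180));print(dict(zip(b[:-1].astype(int),h)))
    s4=np.angle(np.mean(np.exp(4j*ang)))/4;print('angle',s4, 'rmax',np.hypot(q[:,0],q[:,2]).max(),'ymean',q[:,1].mean())
    # keeper
    m=g&(z>.135)&(abs(L[...,0])<.03)&(L[...,1]>.08)&(L[...,1]<.2)&(z<.24)
    q=np.c_[L[m],z[m]];print('keeper',len(q),q.mean(0),q.max(0),q.min(0),np.median(np.arctan2(q[:,2]-.125,-(q[:,1]-.085))))
E
```

```text
((0.4454842209815979, -0.16131046414375305), (0.26726487278938293, 0.10086484998464584), 88.56831359863281)
((0.39954692125320435, -0.16555188596248627), (0.10934282094240189, 0.2490801066160202), 20.055383682250977)
((0.40148693323135376, -0.16285306215286255), (0.11483695358037949, 0.25281718373298645), 20.04876136779785)
y [-0.34281987  0.9394012 ] x [0.9394012  0.34281987] o [ 0.56588215 -0.10285959] yaw 0.349917
scene0 -post 134 [-0.01895037 -0.09246709] [ 0.02196387 -0.07383669] [ 0.00203401 -0.08373449] 0.11134571860680068
{np.int64(-180): np.int64(28), np.int64(-170): np.int64(11), np.int64(-160): np.int64(0), np.int64(-150): np.int64(0), np.int64(-140): np.int64(0), np.int64(-130): np.int64(0), np.int64(-120): np.int64(0), np.int64(-110): np.int64(0), np.int64(-100): np.int64(13), np.int64(-90): np.int64(35), np.int64(-80): np.int64(0), np.int64(-70): np.int64(0), np.int64(-60): np.int64(0), np.int64(-50): np.int64(0), np.int64(-40): np.int64(0), np.int64(-30): np.int64(0), np.int64(-20): np.int64(0), np.int64(-10): np.int64(16), np.int64(0): np.int64(53), np.int64(10): np.i
[... 1318 characters left out ...]
np.int64(0), np.int64(10): np.int64(0), np.int64(20): np.int64(0), np.int64(30): np.int64(0), np.int64(40): np.int64(0), np.int64(50): np.int64(0), np.int64(60): np.int64(0), np.int64(70): np.int64(3), np.int64(80): np.int64(24), np.int64(90): np.int64(2), np.int64(100): np.int64(0), np.int64(110): np.int64(0), np.int64(120): np.int64(0), np.int64(130): np.int64(0), np.int64(140): np.int64(0), np.int64(150): np.int64(0), np.int64(160): np.int64(3), np.int64(170): np.int64(26)}
angle -0.04042584233118566 rmax 0.074932681919658 ymean -0.0025503877319939133
keeper 235 [-0.00269108  0.13287776  0.16066116] [0.02238828 0.16946582 0.18462465] [-0.0238324   0.08734999  0.13522869] 2.496725245638924
```

```bash
python3 - <<'E'
from h import *
d=np.load('clamp.npz');o,R=d['o'],d['R']
for n in ['scene0','side0']:
    c=np.load(n+'.npz');P=cloud(c);L=(P[...,:2]-o)@R.T;z=P[...,2]
    for s in (1,-1):
        # top surface of jaw plates at x in -.02..0.02 z ~0.1 ; and long part
        for xr in [(-.2,-.04),(-.02,.02)]:
            m=(L[...,0]>xr[0])&(L[...,0]<xr[1])&(s*L[...,1]>.122)&(s*L[...,1]<.19)&(z>.05)&(z<.107)
            q=np.c_[L[m],z[m]]
            if len(q)<5: continue
            zt=np.percentile(q[:,2],95);t=q[q[:,2]>zt-.004]
            print(n,s,xr,len(q),'top z',zt,'y range',np.percentile(t[:,1],[2,50,98]).round(4))
    cv2.imwrite(f'pics/{n}_z.png',c['img'])
b=np.load('scene0.npz')
E
```

```text
scene0 1 (-0.2, -0.04) 383 top z 0.07204744523781555 y range [0.1236 0.1545 0.1632]
scene0 1 (-0.02, 0.02) 283 top z 0.10051999707120197 y range [0.1491 0.1584 0.1737]
scene0 -1 (-0.2, -0.04) 486 top z 0.07164798507613498 y range [-0.1592 -0.1504 -0.1297]
scene0 -1 (-0.02, 0.02) 369 top z 0.10054691002307962 y range [-0.1724 -0.1573 -0.1474]
side0 1 (-0.2, -0.04) 79 top z 0.06921403900293462 y range [0.1453 0.1533 0.1624]
side0 1 (-0.02, 0.02) 193 top z 0.0981849904136907 y range [0.1462 0.1547 0.1705]
side0 -1 (-0.2, -0.04) 738 top z 0.07586607257280811 y range [-0.1266 -0.124  -0.1223]
side0 -1 (-0.02, 0.02) 263 top z 0.09926868008417632 y range [-0.171  -0.1605 -0.1496]
```

step_arm --pt "0 0 0 -0.117 0" --pt "0 0 0 -0.117 0" --pt "0 0 0 -0.116 0" --pt "-2 0 0 0 0" --pt "-3 0 0 0 0" --pt "-3 -1 0 0 0" --pt "-2 -1 0 0 0" --pt "-1.0 -1.2 0 0 0" --pt "0 0 0 0 0" --squeeze 20

```text
clock: 1.05
tcp_pos: [0.5316, -0.1154, 0.2404]
tcp_rot: [-1.803, -2.571, 0.001]
contact_force: [-0.7, 0.3, -0.7]
gripper_width: 0.024
```

```bash
cat >> h.py <<'E'
d_=np.load('clamp.npz');o,R=d_['o'],d_['R']
def loc(p):
    p=np.asarray(p,float);return np.r_[R@(p[:2]-o),p[2]]
def wor(q): return np.r_[R.T@np.array(q[:2],float)+o,q[2]]
def st():
    s=state();print('t',s['clock'],'loc',loc(s['tcp_pos']).round(4),'rot',s['tcp_rot'].round(3),'F',s['contact_force'].round(1),'w',round(s['gripper_width'],4));return s
def snap(n,tag,box,k):
    c=capture(n);np.savez(f'{n}{tag}.npz',**c);x0,x1,y0,y1=box
    cv2.imwrite(f'pics/{n}{tag}.png',cv2.resize(c['img'][y0:y1,x0:x1],None,fx=k,fy=k,interpolation=cv2.INTER_CUBIC));return c
E
python3 - <<'E'
from h import *
st()
snap('scene','1',(100,300,120,300),3.3);snap('side','1',(200,400,130,320),3.1);snap('wrist','1',(0,560,0,420),1)
E
```

```text
t 1.05 loc [-3.650e-02 -1.000e-04  2.404e-01] rot [-1.803e+00 -2.571e+00  1.000e-03] F [-0.7  0.3 -0.7] w 0.024
```

step_arm --pt "0 0 0 0 0" --pt "0 0 0 0 0" --pt "0 0 0 0 0" --pt "0 0 0 0 0"

```text
clock: 1.6
tcp_pos: [0.5328, -0.1139, 0.2407]
tcp_rot: [1.8, 2.575, 0.0]
contact_force: [-0.9, 0.7, -1.0]
gripper_width: 0.0004
```

```bash

python3 - <<'E'
from h import *
st()
snap('scene','2',(100,300,120,300),3.3);snap('side','2',(200,400,130,320),3.1);snap('wrist','2',(0,560,0,420),1)
E
```

```text
t 1.6 loc [-0.0349  0.001   0.2407] rot [1.8   2.575 0.   ] F [-0.9  0.7 -1. ] w 0.0004
```

View pics/scene2.png

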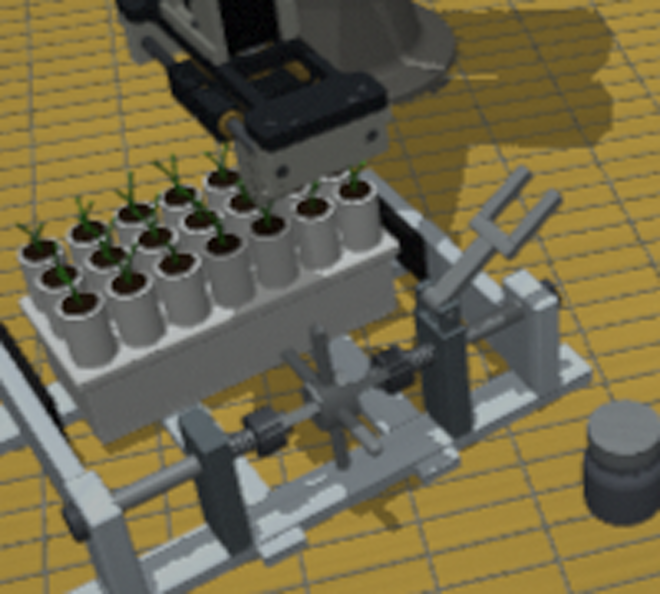

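View pics/side2.png

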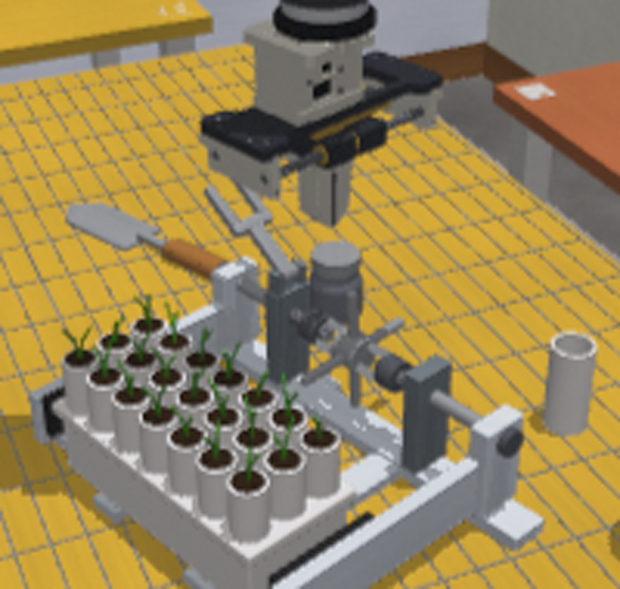

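View pics/wrist2.png

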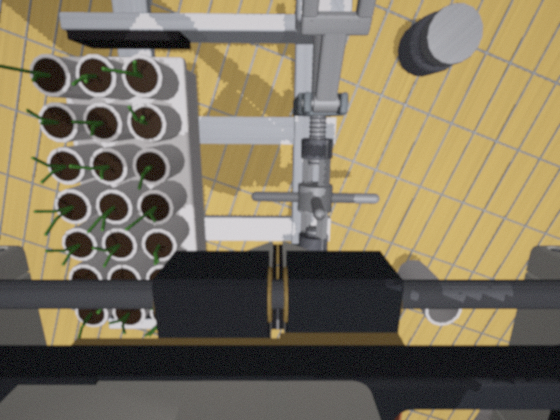

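```bash

python3 - <<'E'
from h import *
c=np.load('wrist2.npz')
C=np.linalg.inv(c['view'])[:3,3]
def ray(u,v,z):
    p=unproj(c,u,v,1.0);d=p-C;return loc(C+d*(z-C[2])/d[2])
for u,v,z in [(251,197,.085),(378,198,.085),(316,150,.085),(303,150,.095),(331,150,.095),(319,215,.147),(314,185,.1)]: print(u,v,ray(u,v,z).round(4))
P=cloud(c)
L=np.stack([(P[...,:2]-o)@R.T[:,0],(P[...,:2]-o)@R.T[:,1],P[...,2]],-1)
for y0 in [.03,.05,.065]:
    m=(abs(L[...,1]-y0)<.004)&(L[...,2]>.07)&(L[...,2]<.1)&(abs(L[...,0])<.04)
    print(y0,L[m].min(0),L[m].max(0))
m=(np.hypot(L[...,0],L[...,2]-.085)<.075)&(np.hypot(L[...,0],L[...,2]-.085)>.025)&(abs(L[...,1])<.02)&(L[...,2]>.06)
a=np.arctan2(L[m][:,0],L[m][:,2]-.085)
for lo,hi in((-2,-1.2),(-.6,.6),(1.2,2)):
    k=(a>lo)&(a<hi); q=L[m][k]; print(k.sum(),q.mean(0),q.min(0),q.max(0))
    if abs(lo)<1: print(q[np.argsort(q[:,2])[-10:]].mean(0))
E
```

```text
251 197 [-0.0615  0.0011  0.085 ]
378 198 [0.062  0.0001 0.085 ]
316 150 [0.0002 0.0462 0.085 ]
303 150 [-0.0128  0.0472  0.095 ]
331 150 [0.0125 0.0472 0.095 ]
319 215 [-0.0032  0.0018  0.147 ]
314 185 [-0.0024  0.0161  0.1   ]
0.03 [-0.01191236  0.02601886  0.07586218] [0.01269914 0.03398948 0.09845542]
0.05 [-0.01415806  0.04613717  0.0868132 ] [0.01506508 0.0539522  0.09999867]
0.065 [-0.00707303  0.06102268  0.08383535] [0.00796759 0.0688985  0.09395633]
378 [-0.04235567  0.00271053  0.08665705] [-0.0605855  -0.00320806  0.08080456] [-0.02471708  0.00722804  0.09070421]
238 [-0.00297775  0.00372613  0.13617526] [-0.00750269 -0.00257803  0.10939679] [0.00281402 0.00664336 0.14803724]
[-0.00289076  0.00167271  0.14731214]
376 [0.04226794 0.00207766 0.09094028] [ 0.02477595 -0.00289536  0.08637461] [0.06148657 0.00621132 0.09416417]
```

step_arm --pt "0 0 2 0 0" --pt "0 0 2.5 0 0" --pt "0 0 2.5 0 0" --pt "0 0 1.5 0 0" --pt "0 0 1 0 0" --pt "0 0 0 0 0" --pt "0 0 0 0 0"

```text
clock: 2.45
tcp_pos: [0.5331, -0.1144, 0.1463]
tcp_rot: [1.8, 2.573, 0.0]
contact_force: [0.4, -0.1, 0.2]
gripper_width: 0.0006
```

```bash

python3 - <<'E'
from h import *
st()
snap('scene','3',(100,300,120,300),3.3);snap('side','3',(200,400,130,320),3.1)
import math
r,w=.046,.0195
pr=None
for t in np.linspace(-.05,math.pi/2-.05,12):
    cx=r*math.sin(t)-.005*math.cos(t)-w; cz=.085+r*math.cos(t)+.005*math.sin(t)+.014
    print(round(t,2),'TCP x %.1f z %.1f'%(cx*1e3,cz*1e3), None if pr is None else 'dy %.2f dz %.2f'%((cx-pr[0])*100,(pr[1]-cz)*100)); pr=(cx,cz)
E
```

```text
t 2.45 loc [-0.0348  0.0004  0.1463] rot [1.8   2.573 0.   ] F [ 0.4 -0.1  0.2] w 0.0006
-0.05 TCP x -26.8 z 144.7 None
0.09 TCP x -20.2 z 145.3 dy 0.66 dz -0.06
0.24 TCP x -13.6 z 144.9 dy 0.66 dz 0.04
0.38 TCP x -7.2 z 143.6 dy 0.65 dz 0.13
0.52 TCP x -0.9 z 141.4 dy 0.62 dz 0.22
0.66 TCP x 4.9 z 138.3 dy 0.58 dz 0.31
0.81 TCP x 10.3 z 134.4 dy 0.53 dz 0.39
0.95 TCP x 15.0 z 129.8 dy 0.47 dz 0.46
1.09 TCP x 19.0 z 124.6 dy 0.40 dz 0.52
1.24 TCP x 22.3 z 118.9 dy 0.33 dz 0.57
1.38 TCP x 24.7 z 112.7 dy 0.24 dz 0.61
1.52 TCP x 26.2 z 106.3 dy 0.15 dz 0.64
```

View pics/scene3.png

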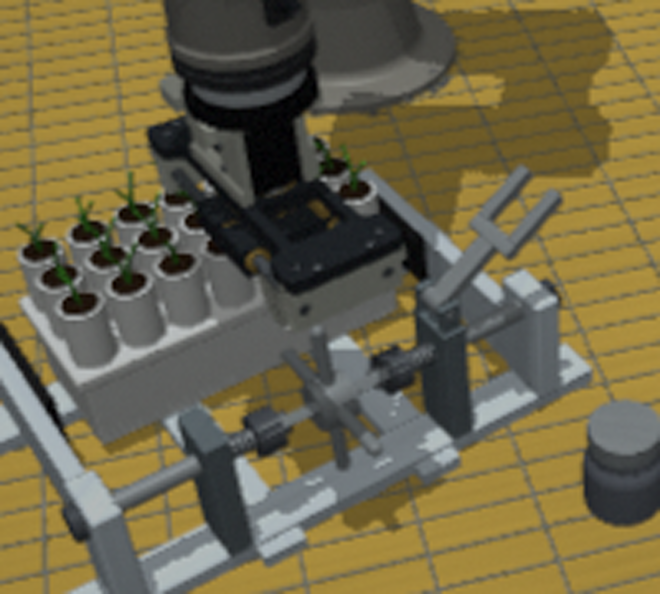

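View pics/side3.png

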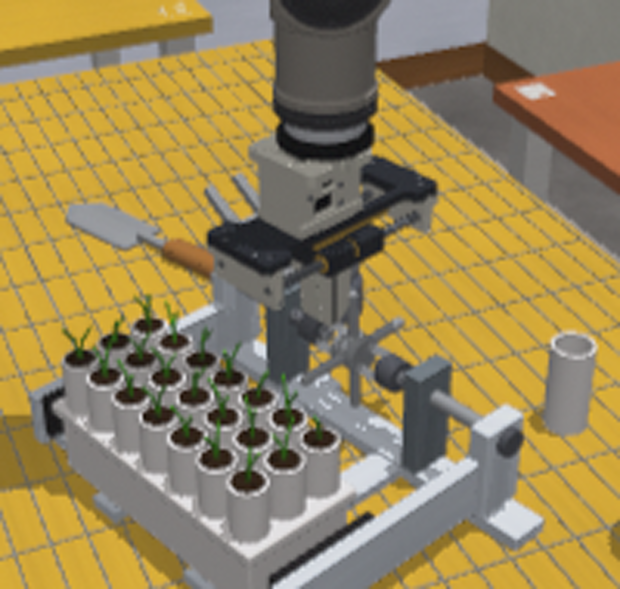

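step_arm --pt "0 0.5 0 0 0" --pt "0 0.6 0.1 0 0" --pt "0 0.6 0 0 0" --pt "0 0.6 0 0 0" --pt "0 0.6 0.15 0 0" --pt "0 0.6 0.2 0 0" --pt "0 0.6 0.3 0 0" --pt "0 0.5 0.4 0 0" --pt "0 0.5 0.45 0 0" --pt "0 0 0 0 0"

```text
clock: 3.55
tcp_pos: [0.5811, -0.0964, 0.1292]
tcp_rot: [-1.8, -2.575, -0.0]
contact_force: [-0.6, -0.6, -0.1]
gripper_width: 0.0009
```

```bash

python3 - <<'E'
from h import *
st()
snap('scene','4',(100,300,120,300),3.3);snap('wrist','4',(0,560,0,420),1)
E
```

```text
t 3.55 loc [0.0165 0.0009 0.1292] rot [-1.8   -2.575 -0.   ] F [-0.6 -0.6 -0.1] w 0.0009
```

View pics/scene4.png

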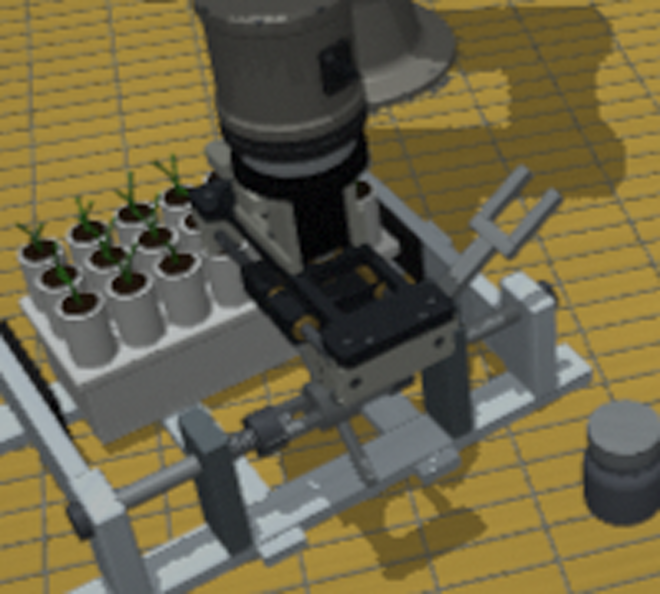

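step_arm --pt "0 0.4 0.5 0 0" --pt "0 0.3 0.6 0 0" --pt "0 0.2 0.6 0 0" --pt "0 0.1 0.6 0 0" --pt "0 0 0.1 0 0" --pt "0 0 0 0 0"

```text
clock: 4.25
tcp_pos: [0.5917, -0.0933, 0.1066]
tcp_rot: [1.799, 2.571, 0.003]
contact_force: [2.4, 0.5, 4.8]
gripper_width: 0.0007
```

```bash

python3 - <<'E'
from h import *
st()
snap('scene','5',(100,300,120,300),3.3);snap('side','5',(200,400,130,320),3.1)
E
```

```text
t 4.25 loc [2.760e-02 1.000e-04 1.066e-01] rot [1.799 2.571 0.003] F [2.4 0.5 4.8] w 0.0007
```

View pics/scene5.png

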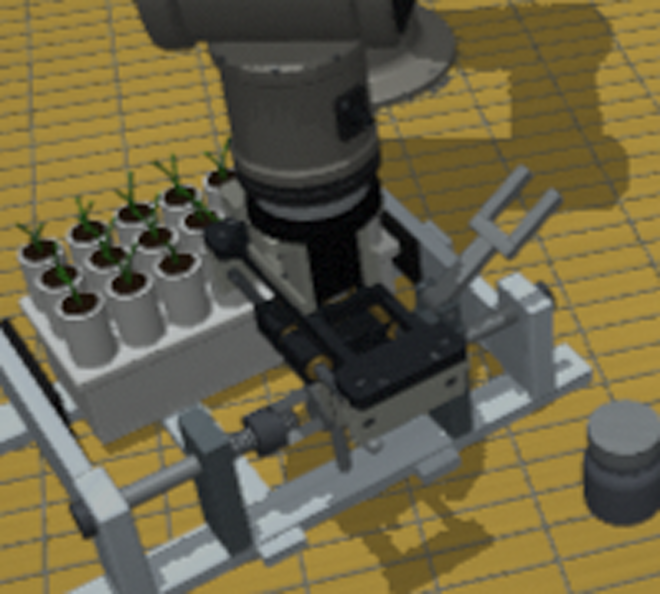

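View pics/side5.png

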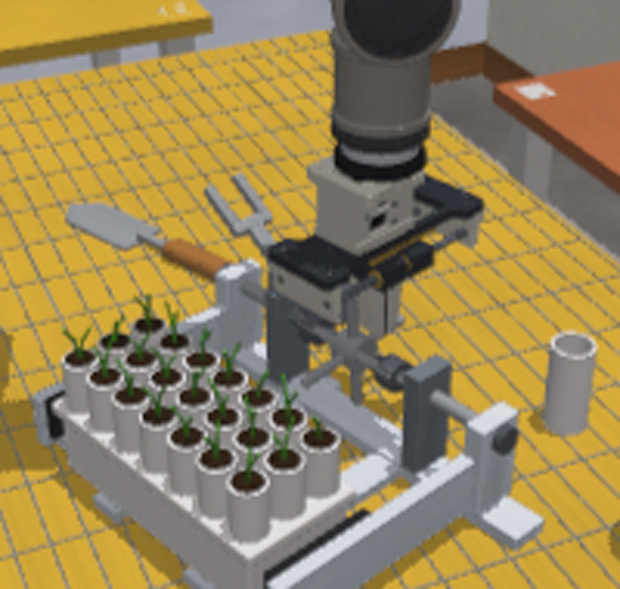

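step_arm --pt "0 0.2 -2 0 0" --pt "0 0 -3 0 0" --pt "0 0 -2.5 0 0" --pt "0 -2 0 0 0" --pt "0 -2.5 0 0 0" --pt "0 -2 0 0 0" --pt "0 0 1 0 0" --pt "0 0 2 0 0" --pt "0 0 0.6 0 0" --pt "0 0 0 0 0"

```text
clock: 5.35
tcp_pos: [0.5303, -0.1145, 0.1431]
tcp_rot: [-1.799, -2.572, 0.001]
contact_force: [-1.1, 0.2, 1.1]
gripper_width: 0.0006
```

```bash

python3 - <<'E'
from h import *
st()
snap('wrist','6',(0,560,0,420),1);snap('side','6',(200,400,130,320),3.1)
for s in ('side0','side6'):
    c=np.load(s+'.npz');P=cloud(c);L=(P[...,:2]-o)@R.T;z=P[...,2]
    m=(abs(L[...,0])<.02)&(L[...,1]<-.12)&(L[...,1]>-.19)&(z>.09)&(z<.107)
    print(s,m.sum(),np.percentile(L[m][:,1],[2,10,50,90,98]).round(4))
E
```

```text
t 5.35 loc [-0.0374  0.0013  0.1431] rot [-1.799e+00 -2.572e+00  1.000e-03] F [-1.1  0.2  1.1] w 0.0006
side0 123 [-0.1772 -0.1732 -0.1642 -0.152  -0.1314]
side6 120 [-0.1721 -0.1694 -0.1593 -0.1479 -0.1354]
```

View pics/side6.png

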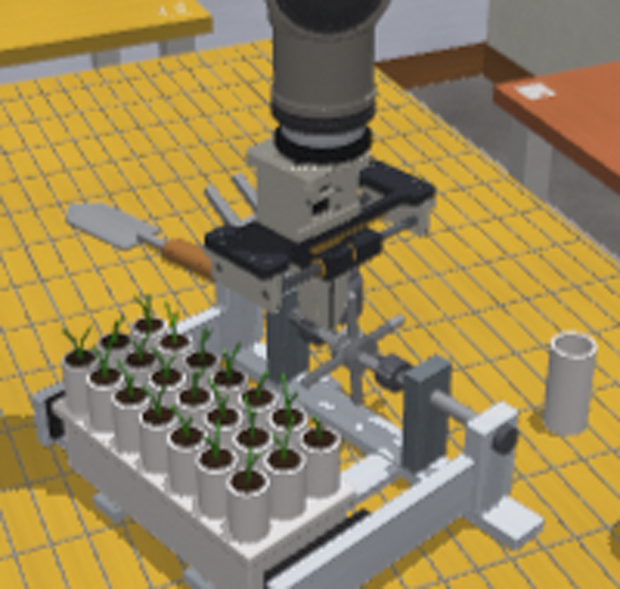

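View pics/wrist6.png

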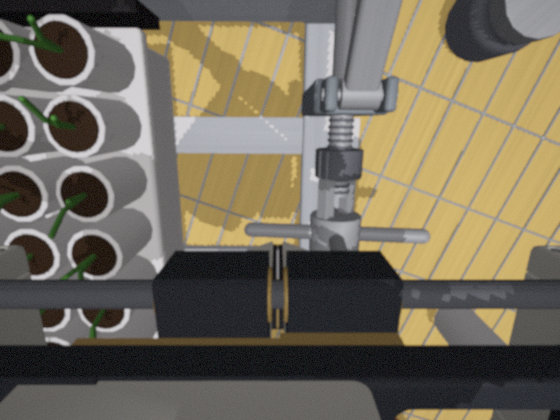

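step_arm --pt "0 0.6 -0.2 0 0" --pt "0 0.7 0 0 0" --pt "0 0.6 0 0 0" --pt "0 0.6 0 0 0" --pt "0 0.6 0.1 0 0" --pt "0 0.6 0.2 0 0" --pt "0 0.6 0.3 0 0" --pt "0 0.6 0.4 0 0" --pt "0 0.5 0.45 0 0" --pt "0 0.4 0.5 0 0"

```text
clock: 6.45
tcp_pos: [0.5869, -0.095, 0.1286]
tcp_rot: [1.798, 2.572, 0.002]
contact_force: [-1.0, -1.0, 7.2]
gripper_width: 0.0003
```

step_arm --pt "0 0.4 0.6 0 0" --pt "0 0.2 0.6 0 0" --pt "0 0.1 0.6 0 0" --pt "0 0 0.2 0 0" --pt "0 0 0 0 0"

```text
clock: 6.95
tcp_pos: [0.5939, -0.0926, 0.1083]
tcp_rot: [1.798, 2.571, 0.003]
contact_force: [1.8, 0.3, 3.4]
gripper_width: 0.0003
```

```bash

python3 - <<'E'
from h import *
st()
snap('scene','7',(100,300,120,300),3.3);snap('side','7',(200,400,130,320),3.1)
E
```

```text
t 6.95 loc [2.990e-02 1.000e-04 1.083e-01] rot [1.798 2.571 0.003] F [1.8 0.3 3.4] w 0.0003
```

View pics/side7.png

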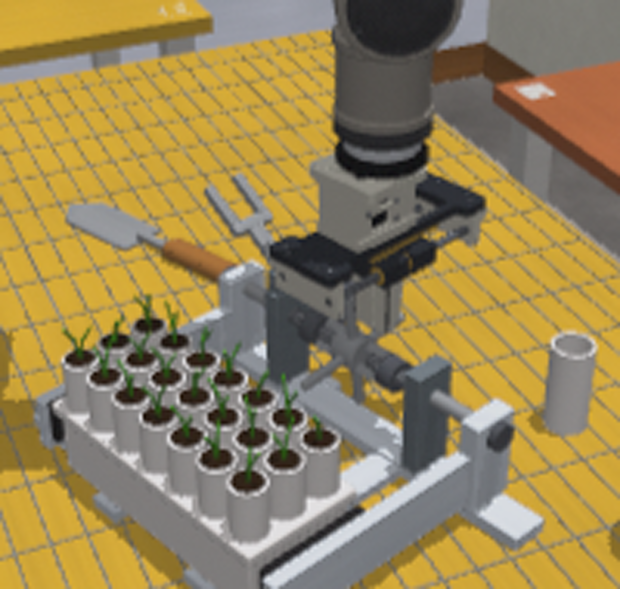

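step_arm --pt "0 0.1 -2 0 0" --pt "0 0 -3 0 0" --pt "0 0 -2 0 0" --pt "0 -2 0 0 0" --pt "0 -2.5 0 0 0" --pt "0 -2.3 0 0 0" --pt "0 0 1 0 0" --pt "0 0 1.7 0 0" --pt "0 0 0.6 0 0" --pt "0 0 0 0 0"

```text
clock: 8.05
tcp_pos: [0.5285, -0.1152, 0.1429]
tcp_rot: [-1.799, -2.572, 0.001]
contact_force: [0.6, 0.6, 0.0]
gripper_width: 0.0004
```

```bash
cat >> h.py <<'E'
def lean(c):
    P=cloud(c);L=np.concatenate([(P[...,:2]-o)@R.T,P[...,2:]],-1)
    rr=np.hypot(L[...,0],L[...,2]-.085);g=cv2.cvtColor(c['img'],cv2.COLOR_BGR2HSV)[...,1]<70
    m=g&(rr<.068)&(rr>.024)&(abs(L[...,1])<.01)&(c['z_map']>0)
    q=L[m];a=np.arctan2(q[:,0],q[:,2]-.085)
    for k in (-1,0,1):
        s=abs(a-k*np.pi/2)<.7
        if s.sum()>30:
            t=q[s];X=t[:,[0,2]]-[0,.085]
            l=cv2.fitLine(X.astype(np.float32),cv2.DIST_HUBER,0,.001,.001).ravel()
            ang=np.arctan2(l[0],l[1]);ang=(ang-k*np.pi/2+np.pi/2)%np.pi-np.pi/2
            print('spoke',k,s.sum(),'lean',round(float(ang),3),'off',l[2:].round(4))
E
python3 - <<'E'
from h import *
st()
c=snap('wrist','8',(0,560,0,420),1);lean(c)
c=snap('side','8',(200,400,130,320),3.1);lean(c)
c=snap('scene','8',(100,300,120,300),3.3);lean(c)
lean(np.load('wrist2.npz'));lean(np.load('side2.npz'));lean(np.load('scene2.npz'))
E
```

```text
t 8.05 loc [-0.0393  0.0012  0.1429] rot [-1.799e+00 -2.572e+00  1.000e-03] F [0.6 0.6 0. ] w 0.0004
spoke -1 700 lean -0.142 off [-0.0371 -0.0009]
spoke 0 173 lean -0.122 off [-0.0048  0.0319]
spoke 1 833 lean -0.139 off [0.0405 0.0098]
spoke -1 47 lean -0.195 off [-0.0454 -0.0052]
spoke 0 47 lean -0.101 off [-0.0105  0.041 ]
spoke 1 33 lean -0.132 off [0.0373 0.0063]
spoke -1 43 lean -0.179 off [-0.0367 -0.0018]
spoke 0 82 lean -0.194 off [-0.0014  0.0398]
spoke 1 68 lean -0.057 off [0.0498 0.0101]
spoke -1 353 lean -0.065 off [-0.0415  0.0022]
spoke 0 242 lean -0.012 off [-0.003   0.0507]
spoke 1 351 lean -0.048 off [0.0416 0.0061]
spoke -1 48 lean -0.051 off [-0.0459 -0.0011]
spoke 0 47 lean 0.038 off [-0.0058  0.0405]
spoke -1 50 lean -0.098 off [-0.0435  0.001 ]
spoke 0 73 lean -0.093 off [0.0017 0.045 ]
spoke 1 69 lean 0.01 off [0.0456 0.0058]
```

View pics/side8.png

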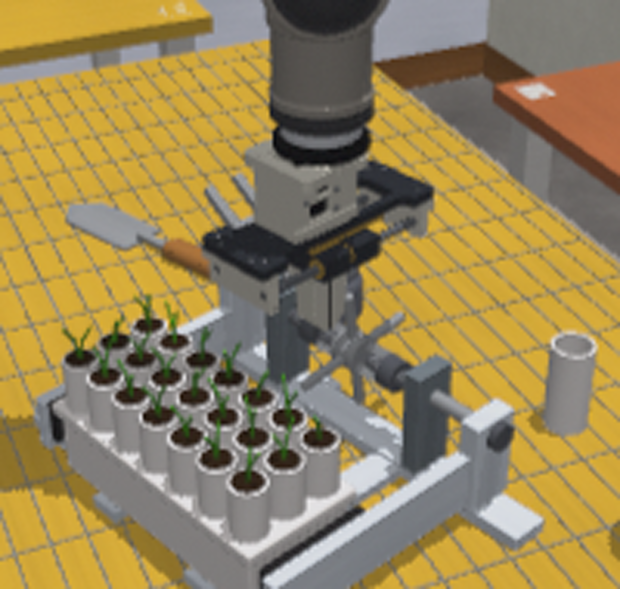

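step_arm --pt "0 0.6 -0.2 0 0" --pt "0 0.7 0 0 0" --pt "0 0.7 0 0 0" --pt "0 0.6 0 0 0" --pt "0 0.7 0.1 0 0" --pt "0 0.6 0.2 0 0" --pt "0 0.6 0.3 0 0" --pt "0 0.6 0.4 0 0" --pt "0 0.5 0.4 0 0" --pt "0 0.4 0.5 0 0"

```text
clock: 9.2
tcp_pos: [0.587, -0.0951, 0.1285]
tcp_rot: [1.798, 2.572, 0.002]
contact_force: [-0.6, -0.9, 6.8]
gripper_width: 0.0002
```

step_arm --pt "0 0.4 0.5 0 0" --pt "0 0.3 0.6 0 0" --pt "0 0.1 0.6 0 0" --pt "0 0.2 0.2 0 0" --pt "0 0 0 0 0"

```text
clock: 9.7
tcp_pos: [0.5963, -0.0917, 0.109]
tcp_rot: [1.799, 2.572, 0.002]
contact_force: [1.3, 0.3, 2.8]
gripper_width: 0.0004
```

```bash

python3 - <<'E'
from h import *
st()
c=snap('side','9',(200,400,130,320),3.1);lean(c)
c=snap('scene','9',(100,300,120,300),3.3);lean(c)
c=snap('wrist','9',(0,560,0,420),1);lean(c)
E
```

```text
t 9.7 loc [0.0324 0.     0.109 ] rot [1.799e+00 2.572e+00 2.000e-03] F [1.3 0.3 2.8] w 0.0004
spoke -1 47 lean -0.228 off [-0.0471 -0.0055]
spoke 0 87 lean 1.473 off [0.0052 0.0405]
spoke 1 32 lean 0.372 off [0.0472 0.015 ]
spoke -1 838 lean -0.132 off [-0.0403 -0.0019]
spoke 0 166 lean -0.031 off [0.0304 0.0497]
spoke 1 85 lean 0.59 off [0.0336 0.0193]
```

View pics/side9.png

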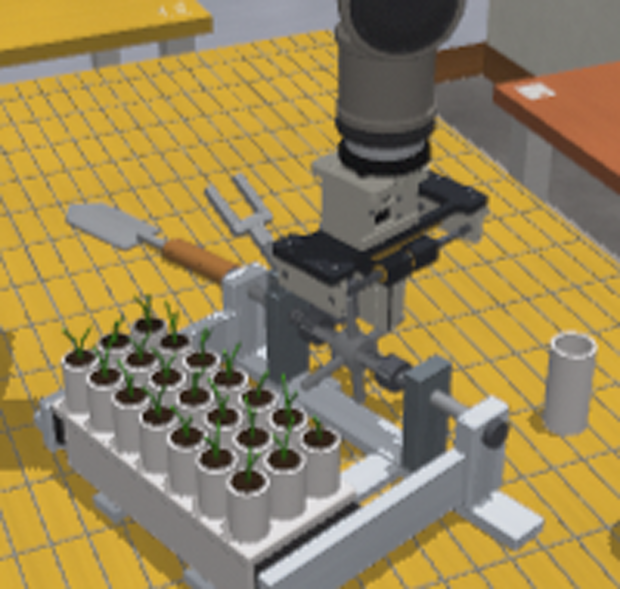

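View pics/wrist9.png

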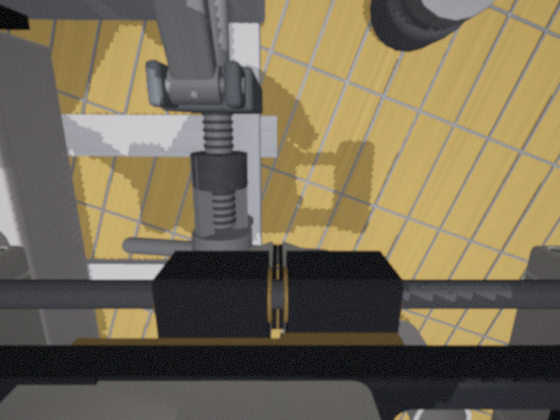

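step_arm --pt "0 0 0.2 0 0" --pt "0 0 0.1 0 0" --pt "0 0 0.1 0 0" --pt "0 0 0 0 0"

```text
clock: 10.25
tcp_pos: [0.596, -0.0915, 0.1051]
tcp_rot: [1.799, 2.572, 0.003]
contact_force: [4.0, 0.9, 4.9]
gripper_width: 0.0004
```

```bash

python3 - <<'E'
from h import *
st()
c=snap('side','10',(200,400,130,320),3.1)
c=snap('wrist','10',(0,560,0,420),1);lean(c)
E
```

```text
t 10.25 loc [0.0322 0.0003 0.1051] rot [1.799 2.572 0.003] F [4.  0.9 4.9] w 0.0004
spoke -1 984 lean -0.033 off [-0.0438  0.0026]
spoke 0 150 lean 0.267 off [0.0319 0.0526]
spoke 1 109 lean 0.652 off [0.0402 0.0122]
```

Now lift clear and measure without obstruction.

step_arm --pt "0 0.1 -2 0 0" --pt "0 0 -3 0 0" --pt "0 0 -3 0 0" --pt "0 -2 -1.5 0 0" --pt "0 -2.5 0 0 0" --pt "0 -2.3 0 0 0" --pt "-1 0 0 0 0" --pt "0 0 0 0 0"

```text
clock: 11.15
tcp_pos: [0.535, -0.1249, 0.199]
tcp_rot: [-1.802, -2.573, 0.001]
contact_force: [0.3, 0.3, 0.1]
gripper_width: 0.0005
```

```bash

python3 - <<'E'
from h import *
st()
for n,b,k in(('wrist',(0,560,0,420),1),('side',(200,400,130,320),3.1),('scene',(100,300,120,300),3.3)):
    c=snap(n,'11',b,k);print(n);lean(c)
    if n!='wrist':
        cv2.imwrite(f'pics/{n}11j.png',cv2.resize(c['img'][185:345,200:400] if n=='side' else c['img'][150:310,90:290],None,fx=3.7,fy=3.7,interpolation=cv2.INTER_CUBIC))
    P=cloud(c);L=(P[...,:2]-o)@R.T;z=P[...,2]
    for s in (1,-1):
        m=(abs(L[...,0])<.018)&(s*L[...,1]>.122)&(s*L[...,1]<.18)&(z>.094)&(z<.106)
        if m.sum()>10: print(s,m.sum(),np.percentile(L[m][:,1],[5,50,95]).round(4))
E
```

```text
t 11.15 loc [-0.0366 -0.0101  0.199 ] rot [-1.802e+00 -2.573e+00  1.000e-03] F [0.3 0.3 0.1] w 0.0005
wrist
spoke -1 498 lean -0.045 off [-0.0415  0.0027]
spoke 0 349 lean 0.016 off [-0.0027  0.051 ]
spoke 1 485 lean -0.031 off [0.0417 0.0055]
1 335 [0.1344 0.1367 0.1399]
side
spoke -1 47 lean -0.093 off [-0.0404  0.0004]
spoke 0 49 lean 0.014 off [-0.0054  0.0454]
1 49 [0.1321 0.1394 0.1501]
-1 86 [-0.158  -0.1469 -0.1357]
scene
spoke -1 49 lean -0.042 off [-0.0385  0.0021]
spoke 0 75 lean -0.091 off [0.0026 0.0422]
spoke 1 72 lean -0.004 off [0.0485 0.0049]
1 114 [0.1348 0.1442 0.1588]
-1 167 [-0.1569 -0.1439 -0.1328]
```

View pics/wrist11.png

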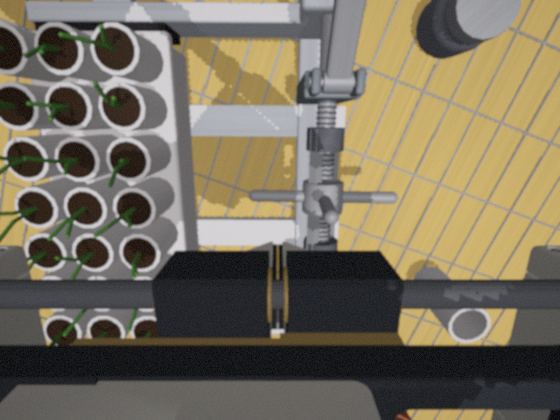

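View pics/side11j.png

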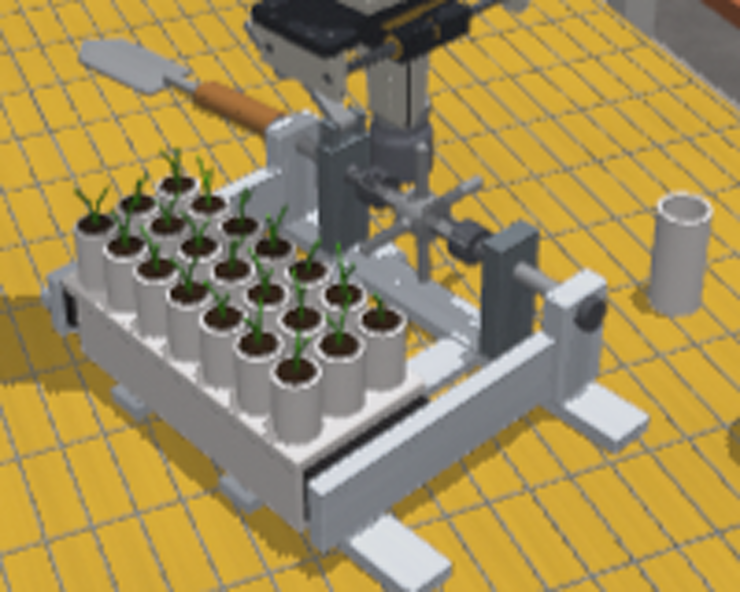

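View pics/scene11j.png

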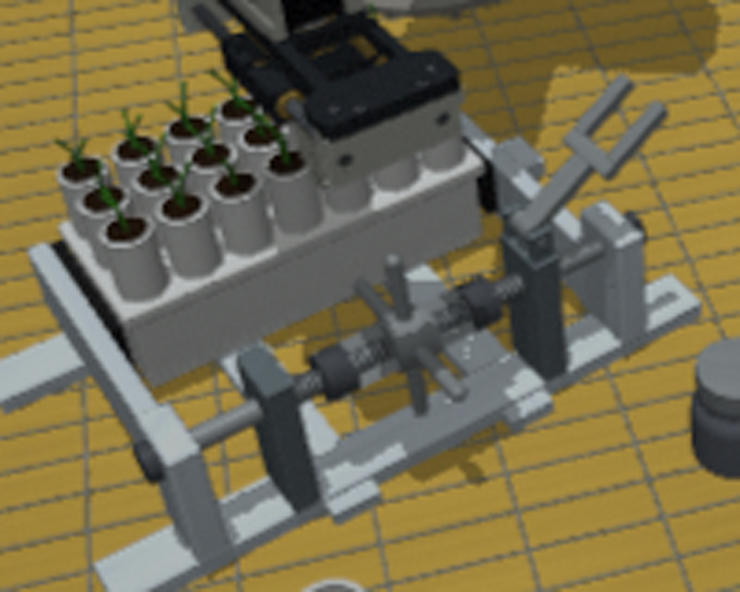

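step_arm --pt "1 2 0 0 0" --pt "0 2.5 0 0 0" --pt "0 2.4 0 0 0" --pt "0 0 2.5 0 0" --pt "0 0 3 0 0" --pt "0 0 2 0 0" --pt "0 0 1.4 0 0" --pt "0 0 0 0 0" --pt "0 0 0 0 0"

```text
clock: 12.2
tcp_pos: [0.5969, -0.0906, 0.1102]
tcp_rot: [-1.8, -2.574, 0.0]
contact_force: [-0.2, -0.1, -0.5]
gripper_width: 0.0007
```

```bash

python3 - <<'E'
from h import *
st()
E
```

```text
t 12.2 loc [0.0333 0.0009 0.1102] rot [-1.8   -2.574  0.   ] F [-0.2 -0.1 -0.5] w 0.0007
```

step_arm --pt "0 -0.1 0.3 0 0" --pt "0 0 0.2 0 0" --pt "0 0 0.1 0 0" --pt "0 0 0 0 0"

```text
clock: 12.6
tcp_pos: [0.596, -0.0914, 0.105]
tcp_rot: [1.8, 2.573, 0.001]
contact_force: [-0.9, 0.7, 3.0]
gripper_width: 0.0007
```

```bash

python3 - <<'E'
from h import *
st()
c=snap('wrist','12',(0,560,0,420),1);lean(c)
E
```

```text
t 12.6 loc [0.0322 0.0005 0.105 ] rot [1.800e+00 2.573e+00 1.000e-03] F [-0.9  0.7  3. ] w 0.0007
spoke -1 989 lean -0.04 off [-0.0361  0.0031]
spoke 0 148 lean 0.197 off [0.032  0.0511]
spoke 1 91 lean 0.641 off [0.0423 0.0108]
```

step_arm --pt "0 0 0.1 0 0" --pt "0 0 0.03 0 0" --pt "0 0 0 0 0"

```text
clock: 12.95
tcp_pos: [0.5961, -0.0913, 0.1034]
tcp_rot: [1.8, 2.573, 0.001]
contact_force: [0.1, 0.3, 4.9]
gripper_width: 0.0003
```

```bash

python3 - <<'E'
from h import *
st()
c=snap('wrist','13',(0,560,0,420),1);lean(c)
E
```

```text
t 12.95 loc [0.0324 0.0005 0.1034] rot [1.800e+00 2.573e+00 1.000e-03] F [0.1 0.3 4.9] w 0.0003
spoke -1 1045 lean 0.01 off [-0.0407  0.0049]
spoke 0 144 lean -1.447 off [0.0323 0.0505]
spoke 1 110 lean 0.689 off [0.0403 0.0114]
```

step_arm --pt "0 0.1 -2 0 0" --pt "0 0 -3 0 0" --pt "0 0 -3 0 0" --pt "0 -2 -1.6 0 0" --pt "0 -2.5 0 0 0" --pt "0 -2.3 0 0 0" --pt "-1 0 0 0 0" --pt "0 0 0 0 0"

```text
clock: 13.8
tcp_pos: [0.5363, -0.1248, 0.1988]
tcp_rot: [1.802, 2.573, -0.0]
contact_force: [0.4, 0.2, -0.2]
gripper_width: 0.0007
```

```bash

python3 - <<'E'
from h import *
st()
for n,b,k in(('wrist',(0,560,0,420),1),('side',(200,400,130,320),3.1),('scene',(100,300,120,300),3.3)):
    c=snap(n,'14',b,k);print(n);lean(c)
for n in ('scene','side','wrist'):
    c=np.load(n+'14.npz');P=cloud(c);L=np.concatenate([(P[...,:2]-o)@R.T,P[...,2:]],-1)
    g=cv2.cvtColor(c['img'],cv2.COLOR_BGR2HSV)[...,1]<70
    m=g&(L[...,2]>.14)&(abs(L[...,0])<.028)&(L[...,1]>.1)&(L[...,1]<.185)&(L[...,2]<.2)
    q=L[m];print(n,len(q),np.median(np.arctan2(q[:,2]-.125,-(q[:,1]-.085))),np.percentile(q,[2,98],axis=0).round(4).tolist())
E
```

```text
t 13.8 loc [-0.0353 -0.0105  0.1988] rot [ 1.802  2.573 -0.   ] F [ 0.4  0.2 -0.2] w 0.0007
wrist
spoke -1 512 lean 0.009 off [-0.044  0.005]
spoke 0 365 lean 0.106 off [-0.0008  0.0507]
spoke 1 480 lean 0.026 off [0.0395 0.0034]
side
spoke -1 42 lean -0.003 off [-0.0433  0.0017]
spoke 0 44 lean 0.068 off [-0.0026  0.0446]
scene
spoke -1 52 lean 0.011 off [-0.0422  0.0045]
spoke 0 73 lean -0.006 off [0.0047 0.0455]
spoke 1 73 lean 0.058 off [0.0465 0.002 ]
scene 370 2.4969622833899825 [[-0.0189, 0.104, 0.1412], [0.0242, 0.1702, 0.1862]]
side 28 2.526388468563625 [[-0.0229, 0.106, 0.1409], [-0.0049, 0.1683, 0.1841]]
wrist 1558 2.4293525195422703 [[-0.0071, 0.1008, 0.1407], [0.0081, 0.122, 0.1556]]
```

View pics/wrist14.png

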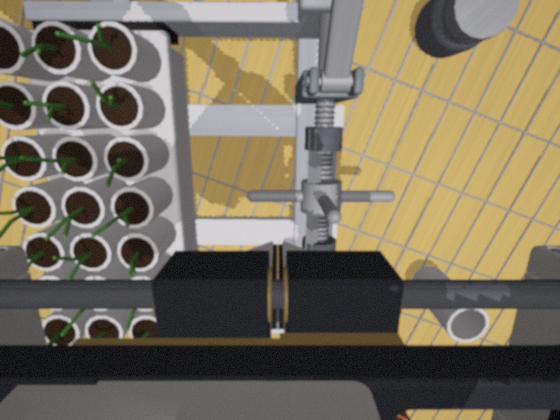

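```bash

python3 - <<'E'
from h import *
for t in ('wrist2','wrist11','wrist14','scene14','side14','scene2','side2','scene11','side11'):
    c=np.load(t+'.npz');P=cloud(c);L=np.concatenate([(P[...,:2]-o)@R.T,P[...,2:]],-1)
    hsv=cv2.cvtColor(c['img'],cv2.COLOR_BGR2HSV)
    m=(hsv[...,1]>100)&(hsv[...,0]>12)&(hsv[...,0]<30)&(abs(L[...,2])<.01)&(abs(L[...,0])<.3)&(abs(L[...,1])<.3)&(c['z_map']>0)
    A=np.c_[L[m][:,:2],np.ones(m.sum())];pl=np.linalg.lstsq(A,L[m][:,2],rcond=None)[0]
    z=L[...,2]-(L[...,0]*pl[0]+L[...,1]*pl[1]+pl[2])
    # horizontal spokes: slab fits, joint slope with common offset
    g=hsv[...,1]<70
    mm=g&(abs(L[...,0])>.025)&(abs(L[...,0])<.058)&(abs(L[...,1]-.001)<.008)&(abs(z-.085)<.02)
    q=np.c_[L[mm][:,0],z[mm]]
    # per x-bin, top z
    out=[]
    for sgn in(-1,1):
        for lo in np.arange(.025,.058,.006):
            s=(sgn*q[:,0]>lo)&(sgn*q[:,0]<lo+.006)
            if s.sum()>3: out.append((q[s,0].mean(),np.percentile(q[s,1],80)))
    out=np.array(out);sl=np.polyfit(out[:,0],out[:,1],1)
    print(t,'bench',pl.round(4),'lean',-sl[0].round(4),'z0',sl[1].round(4))
E
```

```text
wrist2 bench [-0.0004 -0.0004 -0.0001] lean -0.0483 z0 0.0901
wrist11 bench [-0.0003 -0.0004 -0.0001] lean -0.0359 z0 0.0901
wrist14 bench [-0.0003 -0.0004 -0.0001] lean 0.0202 z0 0.0901
scene14 bench [-0.0003  0.0003 -0.0004] lean 0.0215 z0 0.0899
side14 bench [-0.0014 -0.0014 -0.002 ] lean 0.0187 z0 0.0896
scene2 bench [-0.0003  0.0003 -0.0004] lean -0.0464 z0 0.0903
side2 bench [-0.0014 -0.0013 -0.0019] lean -0.0447 z0 0.0902
scene11 bench [-0.0003  0.0003 -0.0004] lean -0.0354 z0 0.0899
side11 bench [-0.0013 -0.0013 -0.0019] lean -0.0324 z0 0.0896
```

step_arm --pt "1 2.2 0 0 0" --pt "0 2.4 0 0 0" --pt "0 2 0 0 0" --pt "0 0 2.5 0 0" --pt "0 0 2.4 0 0" --pt "0 0 0 0 0" --pt "0 0 0 0 0"

```text
clock: 14.65
tcp_pos: [0.5949, -0.0913, 0.1499]
tcp_rot: [-1.8, -2.574, 0.0]
contact_force: [-0.4, -0.0, -0.3]
gripper_width: 0.0001
```

```bash
cat >> h.py <<'E'
def lean2(c):
    P=cloud(c);L=np.concatenate([(P[...,:2]-o)@R.T,P[...,2:]],-1);z=L[...,2]
    g=cv2.cvtColor(c['img'],cv2.COLOR_BGR2HSV)[...,1]<70
    mm=g&(abs(L[...,0])>.025)&(abs(L[...,0])<.058)&(abs(L[...,1]-.001)<.008)&(abs(z-.085)<.02)
    q=np.c_[L[mm][:,0],z[mm]];out=[]
    for sgn in(-1,1):
        for lo in np.arange(.025,.058,.006):
            s=(sgn*q[:,0]>lo)&(sgn*q[:,0]<lo+.006)
            if s.sum()>3: out.append((q[s,0].mean(),np.percentile(q[s,1],80)))
    out=np.array(out);sl=np.polyfit(out[:,0],out[:,1],1);print('lean2',-sl[0].round(4),'z0',sl[1].round(4),len(out),'n-',(out[:,0]<0).sum())
E
python3 - <<'E'
from h import *
st()
for n,b,k in(('wrist',(0,560,0,420),1),('scene',(100,300,120,300),3.3),('side',(200,400,130,320),3.1)):
    c=snap(n,'15',b,k);lean2(c)
E
```

```text
t 14.65 loc [0.0313 0.0009 0.1499] rot [-1.8   -2.574  0.   ] F [-0.4 -0.  -0.3] w 0.0001
lean2 0.0189 z0 0.09 12 n- 6
lean2 0.0134 z0 0.0898 11 n- 6
lean2 0.0277 z0 0.0874 10 n- 6
```

View pics/side15.png

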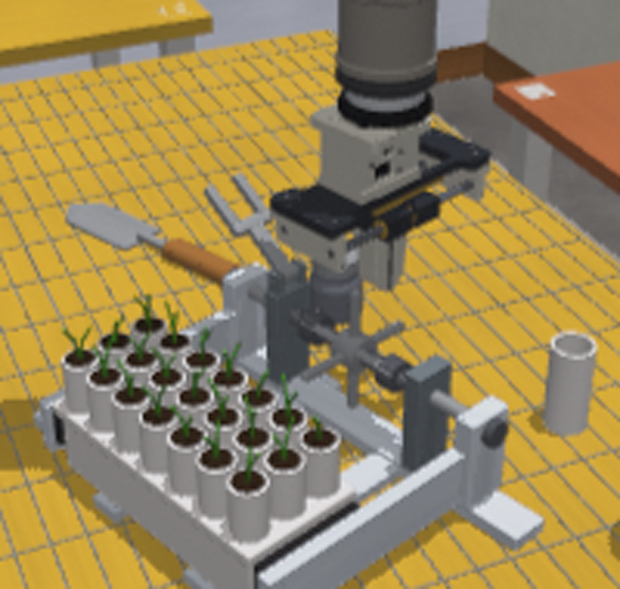

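Wrist view measures it from here. Push gently in −x.

step_arm --pt "0 -0.3 0 0 0" --pt "0 -0.2 0 0 0" --pt "0 -0.1 0 0 0" --pt "0 0 0 0 0"

```text
clock: 15.2
tcp_pos: [0.5889, -0.0939, 0.1502]
tcp_rot: [1.801, 2.574, 0.0]
contact_force: [0.1, 0.2, 0.8]
gripper_width: 0.0003
```

```bash

python3 - <<'E'
from h import *
st()
c=snap('wrist','16',(0,560,0,420),1);lean2(c)
E
```

```text
t 15.2 loc [0.0247 0.0005 0.1502] rot [1.801 2.574 0.   ] F [0.1 0.2 0.8] w 0.0003
lean2 0.0186 z0 0.09 12 n- 6
```

step_arm --pt "0 -0.1 0 0 0" --pt "0 -0.05 0 0 0" --pt "0 0 0 0 0"

```text
clock: 15.55
tcp_pos: [0.5876, -0.0942, 0.1499]
tcp_rot: [-1.801, -2.574, -0.0]
contact_force: [-0.8, -0.2, -0.0]
gripper_width: 0.0006
```

```bash

python3 - <<'E'
from h import *
st()
c=snap('wrist','17',(0,560,0,420),1);lean2(c)
E
```

```text
t 15.55 loc [0.0233 0.0007 0.1499] rot [-1.801 -2.574 -0.   ] F [-0.8 -0.2 -0. ] w 0.0006
lean2 0.0182 z0 0.09 12 n- 6
```

step_arm --pt "0 -0.1 0 0 0" --pt "0 -0.05 0 0 0" --pt "0 0 0 0 0"

```text
clock: 15.9
tcp_pos: [0.5862, -0.0948, 0.15]
tcp_rot: [1.801, 2.574, 0.0]
contact_force: [0.1, -0.2, -0.5]
gripper_width: 0.0007
```

```bash

python3 - <<'E'
from h import *
st()
c=snap('wrist','17',(0,560,0,420),1);lean2(c)
c=snap('scene','17',(100,300,120,300),3.3);lean2(c)
E
```

```text
t 15.9 loc [0.0218 0.0006 0.15  ] rot [1.801 2.574 0.   ] F [ 0.1 -0.2 -0.5] w 0.0007
lean2 0.0195 z0 0.09 12 n- 6
lean2 0.0174 z0 0.0897 11 n- 5
```

View pics/scene17.png

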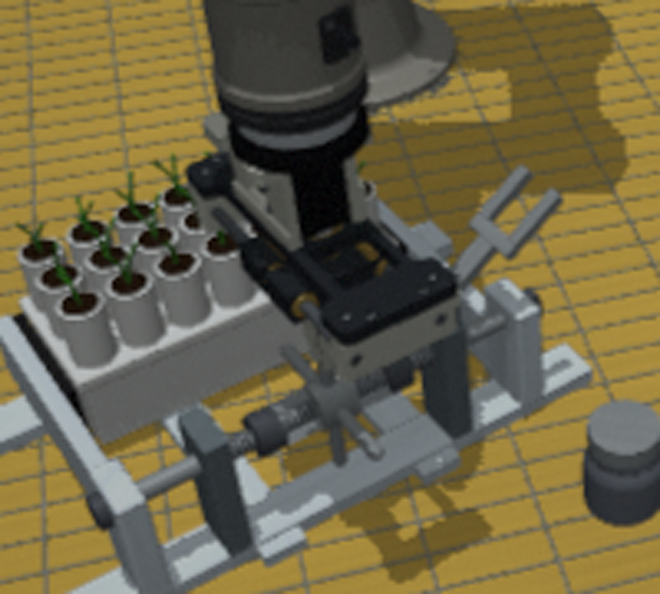

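step_arm --pt "0 -0.1 0 0 0" --pt "0 -0.1 0 0 0" --pt "0 0 0 0 0"

```text
clock: 16.3
tcp_pos: [0.5842, -0.0955, 0.1499]
tcp_rot: [-1.801, -2.574, 0.0]
contact_force: [0.4, 1.0, -0.0]
gripper_width: 0.0005
```

```bash

python3 - <<'E'
from h import *
st()
c=snap('wrist','17',(0,560,0,420),1);lean2(c)
E
```

```text
t 16.3 loc [0.0197 0.0007 0.1499] rot [-1.801 -2.574  0.   ] F [ 0.4  1.  -0. ] w 0.0005
lean2 0.0186 z0 0.09 12 n- 6
```

step_arm --pt "0 -0.1 0 0 0" --pt "0 -0.05 0 0 0" --pt "0 0 0 0 0"

```text
clock: 16.65
tcp_pos: [0.5831, -0.0959, 0.1502]
tcp_rot: [1.8, 2.574, 0.001]
contact_force: [0.6, 0.0, 1.1]
gripper_width: 0.0004
```

```bash

python3 - <<'E'
from h import *
st()
c=snap('wrist','17',(0,560,0,420),1);lean2(c)
E
```

```text
t 16.65 loc [0.0185 0.0006 0.1502] rot [1.800e+00 2.574e+00 1.000e-03] F [0.6 0.  1.1] w 0.0004
lean2 0.0189 z0 0.09 12 n- 6
```

step_arm --pt "0 -0.1 0 0 0" --pt "0 -0.05 0 0 0" --pt "0 0 0 0 0"

```text
clock: 17.0
tcp_pos: [0.5819, -0.0964, 0.1502]
tcp_rot: [1.8, 2.574, 0.001]
contact_force: [2.7, 1.7, 2.2]
gripper_width: 0.0006
```

```bash

python3 - <<'E'
from h import *
st()
c=snap('wrist','17',(0,560,0,420),1);lean2(c)
E
```

```text
t 17.0 loc [0.0172 0.0006 0.1502] rot [1.800e+00 2.574e+00 1.000e-03] F [2.7 1.7 2.2] w 0.0006
lean2 0.0011 z0 0.09 12 n- 6
```

step_arm --pt "0 0.3 0 0 0" --pt "0 0.2 -1 0 0" --pt "0 0 -3 0 0" --pt "0 0 -4 0 0" --pt "0 0 -1 0 9" --pt "1.5 -0.5 0 0 9" --pt "3 -0.7 0 0 9" --pt "4 -1 0 0 9" --pt "4 0 0 0 9" --pt "1.7 0 0 0 9"

```text
clock: 18.05
tcp_pos: [0.5152, 0.0334, 0.2401]
tcp_rot: [-1.798, -2.575, 0.0]
contact_force: [0.4, -0.1, -0.4]
gripper_width: 0.0438
```

step_arm --pt "0 0 0 0 9" --pt "0 0 0 0 9"

```text
clock: 18.25
tcp_pos: [0.5173, 0.0307, 0.24]
tcp_rot: [1.799, 2.574, -0.001]
contact_force: [-0.1, -0.6, 0.4]
gripper_width: 0.0597
```

```bash

python3 - <<'E'
from h import *
st()
for n,b,k in(('wrist',(0,560,0,420),1),('side',(200,400,130,320),3.1),('scene',(100,300,120,300),3.3)):
    c=snap(n,'18',b,k);lean2(c)
E
```

```text
t 18.25 loc [1.000e-04 1.421e-01 2.400e-01] rot [ 1.799e+00  2.574e+00 -1.000e-03] F [-0.1 -0.6  0.4] w 0.0597
lean2 -0.0013 z0 0.0899 12 n- 6
lean2 -0.0048 z0 0.0881 10 n- 5
lean2 0.0017 z0 0.0897 12 n- 6
```

View pics/wrist18.png

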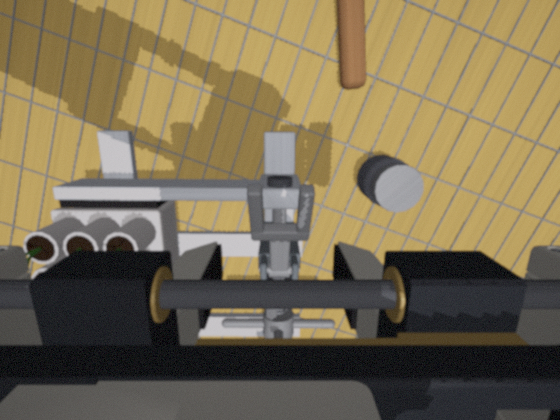

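View pics/scene18.png

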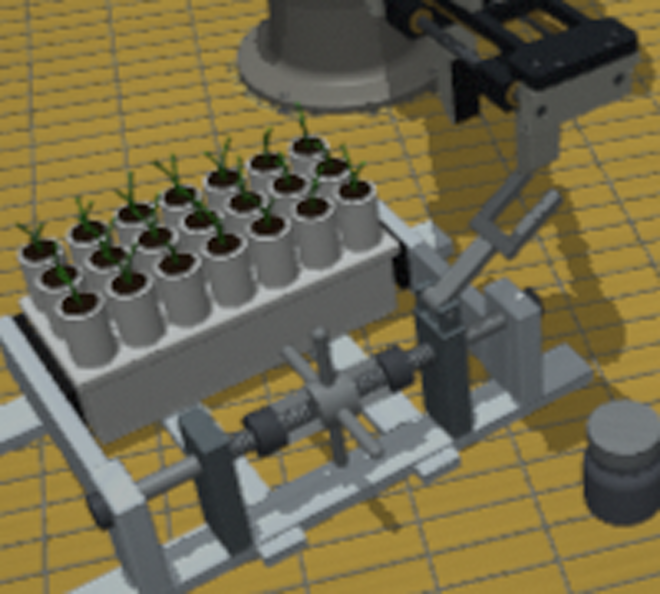

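step_arm --pt "0 0 0 0 9" --pt "0 0 0 0 9" --pt "0 0 1 0 9" --pt "0 0 2.5 0 9" --pt "0 0 2.5 0 9" --pt "0 0 1.3 0 9" --pt "0 0 0.4 0 9" --pt "0 0 0 0 9"

```text
clock: 19.2
tcp_pos: [0.5166, 0.031, 0.1622]
tcp_rot: [-1.8, -2.573, 0.001]
contact_force: [-0.1, 0.6, -0.5]
gripper_width: 0.0899
```

```bash

python3 - <<'E'
from h import *
st()
for n,b,k in(('side',(200,400,130,320),3.1),('scene',(100,300,120,300),3.3)):
    c=snap(n,'19',b,k)
E
```

```text
t 19.2 loc [-0.0004  0.1427  0.1622] rot [-1.800e+00 -2.573e+00  1.000e-03] F [-0.1  0.6 -0.5] w 0.0899
```

View pics/side19.png

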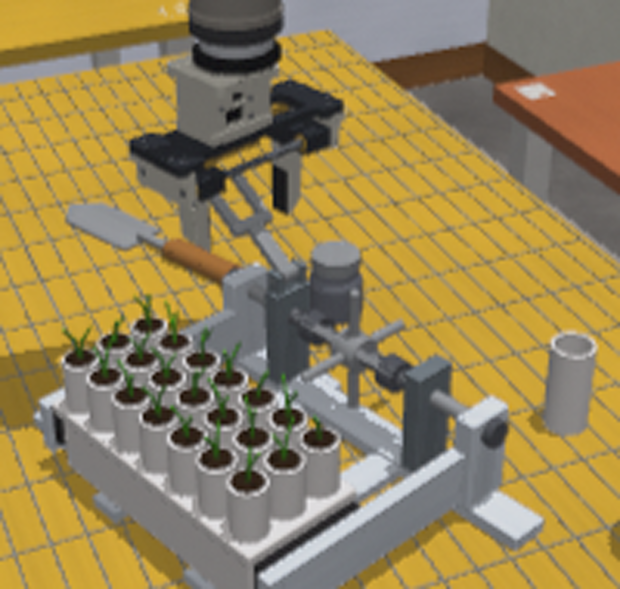

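View pics/scene19.png

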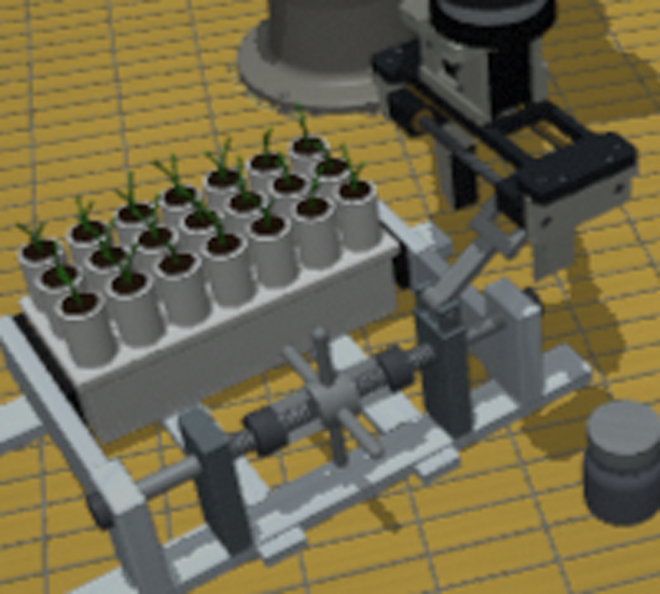

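step_arm --pt "0 0 0 0 3.5" --pt "0 0 0 0 3.5" --pt "0 0 0 0 3.5" --pt "0 0 0 0 3.5" --pt "0 0 0 0 3.5" --pt "0 0 0 0 3.5" --squeeze 12

```text
clock: 19.9
tcp_pos: [0.5172, 0.0313, 0.163]
tcp_rot: [1.8, 2.574, 0.001]
contact_force: [11.1, 6.1, -1.1]
gripper_width: 0.0467
```

```bash

python3 - <<'E'
from h import *
st()
import math
for th0,r in((2.497,.072),):
    pr=None
    for t in np.linspace(th0,0,19):
        p=np.array([.085-r*math.cos(t),.125+r*math.sin(t)-.005])
        print(round(t,2),(p*1e3).round(1),'' if pr is None else ('%.2f %.2f'%((p[0]-pr[0])*100,(pr[1]-p[1])*100)));pr=p
E
```

```text
t 19.9 loc [0.0003 0.1427 0.163 ] rot [1.800e+00 2.574e+00 1.000e-03] F [11.1  6.1 -1.1] w 0.0467
2.5 [142.6 163.3] 
2.36 [136.  170.8] -0.65 -0.75
2.22 [128.5 177.4] -0.75 -0.66
2.08 [120.2 182.8] -0.84 -0.55
1.94 [111.1 187.1] -0.90 -0.43
1.8 [101.6 190.1] -0.95 -0.30
1.66 [ 91.7 191.7] -0.98 -0.16
1.53 [ 81.8 191.9] -1.00 -0.02
1.39 [ 71.9 190.8] -0.99 0.11
1.25 [ 62.2 188.3] -0.97 0.25
1.11 [ 53.  184.5] -0.92 0.38
0.97 [ 44.4 179.4] -0.86 0.50
0.83 [ 36.5 173.2] -0.78 0.62
0.69 [ 29.6 166. ] -0.69 0.72
0.55 [ 23.8 157.9] -0.58 0.81
0.42 [ 19.1 149.1] -0.47 0.88
0.28 [ 15.8 139.7] -0.34 0.94
0.14 [ 13.7 130. ] -0.21 0.98
0.0 [ 13. 120.] -0.07 1.00
```

step_arm --pt "0 0.13 0 0 3.5" --pt "0 0 0 0 3.5" --pt "0 0 0 0 3.5"

```text
clock: 20.2
tcp_pos: [0.5187, 0.0317, 0.1631]
tcp_rot: [1.8, 2.573, 0.002]
contact_force: [2.2, 1.6, -0.1]
gripper_width: 0.0439
```

```bash

python3 - <<'E'
from h import *
st()
E
```

```text
t 20.2 loc [0.0018 0.1426 0.1631] rot [1.800e+00 2.573e+00 2.000e-03] F [ 2.2  1.6 -0.1] w 0.0439
```

step_arm --pt "-0.65 0 -0.75 0 3.5" --pt "-0.75 0 -0.65 0 3.5" --pt "-0.85 0 -0.55 0 3.5" --pt "-0.9 0 -0.45 0 3.5" --pt "-0.95 0 -0.3 0 3.5" --pt "-1 0 -0.15 0 3.5" --pt "-1 0 0 0 3.5" --pt "-1 0 0.1 0 3.5" --pt "0 0 0 0 3.5"

```text
clock: 21.1
tcp_pos: [0.5431, -0.0364, 0.1908]
tcp_rot: [1.801, 2.572, 0.0]
contact_force: [1.9, 0.6, 5.1]
gripper_width: 0.044
```

```bash

python3 - <<'E'
from h import *
st()
for n,b,k in(('side',(200,400,130,320),3.1),('scene',(100,300,120,300),3.3)):
    c=snap(n,'20',b,k)
E
```

```text
t 21.1 loc [0.0014 0.0703 0.1908] rot [1.801 2.572 0.   ] F [1.9 0.6 5.1] w 0.044
```

View pics/side20.png

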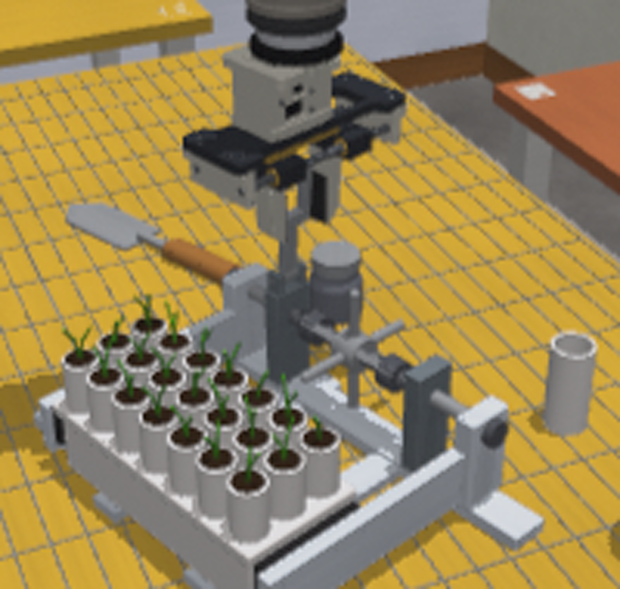

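step_arm --pt "-0.9 0 0.25 0 3.5" --pt "-0.92 0 0.38 0 3.5" --pt "-0.85 0 0.5 0 3.5" --pt "-0.78 0 0.62 0 3.5" --pt "-0.69 0 0.72 0 3.5" --pt "-0.58 0 0.8 0 3.5" --pt "-0.4 0 0.9 0 3.5" --pt "0 0 0 0 3.5"

```text
clock: 22.0
tcp_pos: [0.5616, -0.0875, 0.1497]
tcp_rot: [1.798, 2.567, -0.004]
contact_force: [3.1, -12.0, 8.4]
gripper_width: 0.0435
```

```bash

python3 - <<'E'
from h import *
st()
for n,b,k in(('side',(200,400,130,320),3.1),('scene',(100,300,120,300),3.3)):
    c=snap(n,'21',b,k)
E
```

```text
t 22.0 loc [0.0012 0.0159 0.1497] rot [ 1.798  2.567 -0.004] F [  3.1 -12.    8.4] w 0.0435
```

View pics/side21.png

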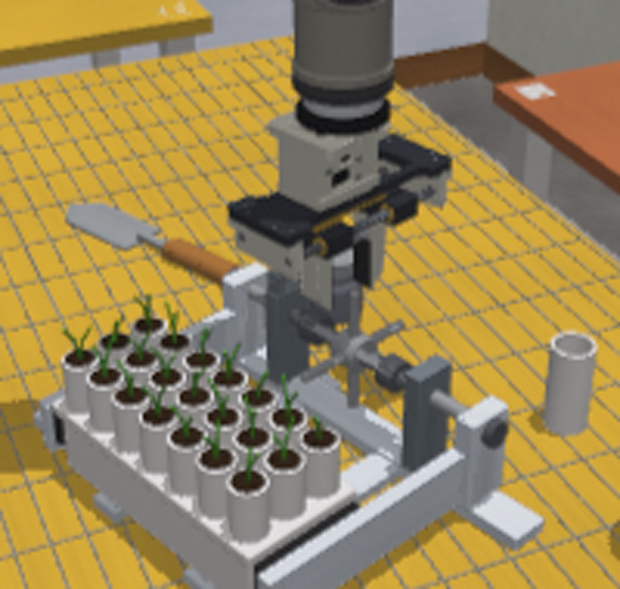

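View pics/scene21.png

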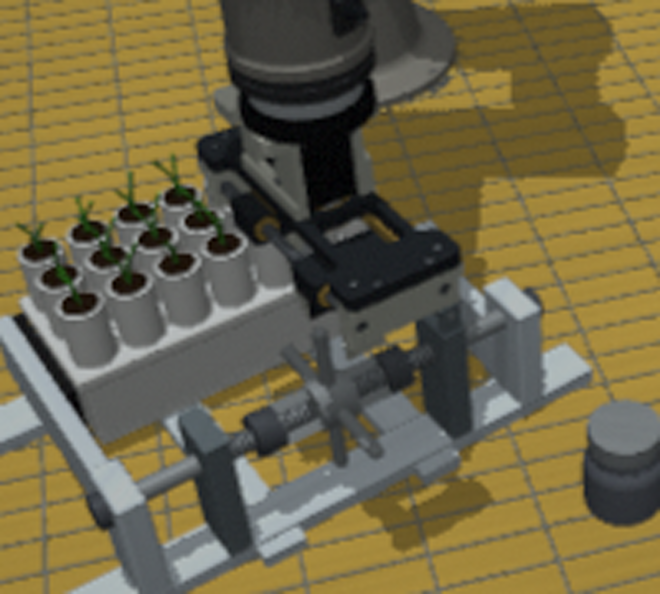

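step_arm --pt "-0.4 0 0.4 0 3.5" --pt "-0.2 0 0.7 0 3.5" --pt "-0.15 0 0.8 0 3.5" --pt "-0.1 0 0.7 0 3.5" --pt "0 0 0.3 0 3.5" --pt "0 0 0 0 3.5"

```text
clock: 22.7
tcp_pos: [0.5644, -0.0955, 0.1205]
tcp_rot: [1.797, 2.568, -0.005]
contact_force: [5.1, -13.6, 3.9]
gripper_width: 0.0435
```

```bash

python3 - <<'E'
from h import *
st()
for n,b,k in(('side',(200,400,130,320),3.1),('scene',(100,300,120,300),3.3)):
    c=snap(n,'22',b,k);lean2(c)
E
```

```text
t 22.7 loc [0.0011 0.0074 0.1205] rot [ 1.797  2.568 -0.005] F [  5.1 -13.6   3.9] w 0.0435
lean2 0.0036 z0 0.0876 10 n- 5
lean2 -0.0011 z0 0.0895 12 n- 6
```

View pics/side22.png

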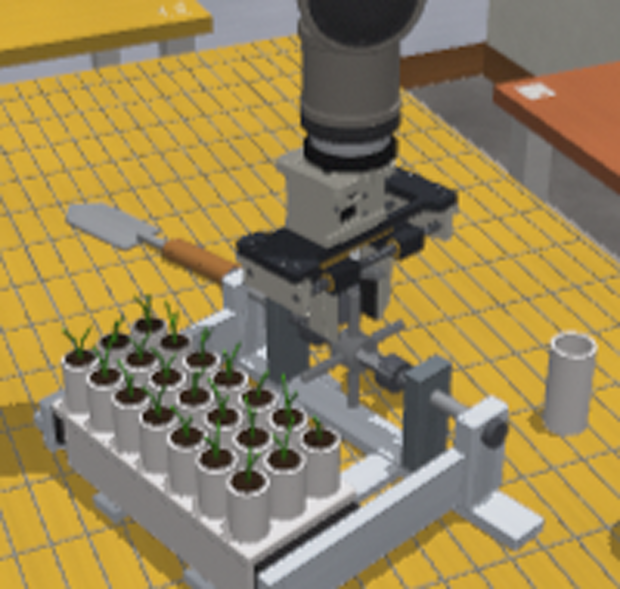

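View pics/scene22.png

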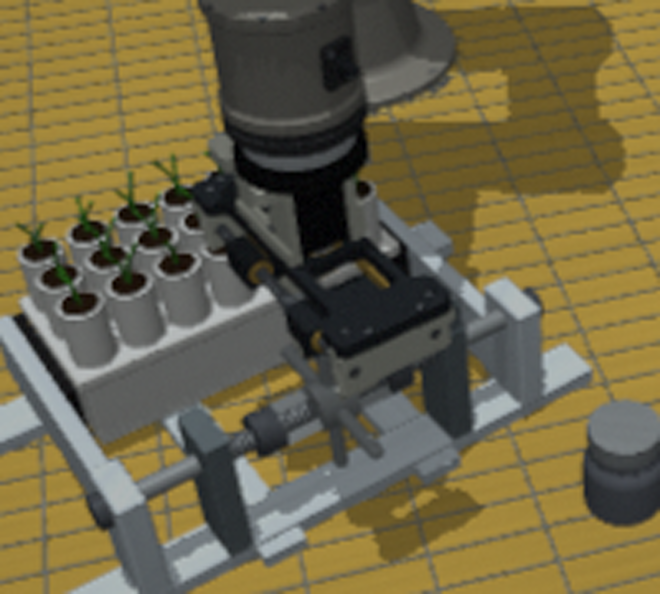

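step_arm --pt "0 0 0 0 7" --pt "0 0 0 0 7" --pt "0 0 0 0 7" --pt "0 0 0 0 7" --pt "0 0 -1.5 0 7" --pt "0 0 -3 0 7" --pt "0 0 -4 0 0" --pt "2 0 0 0 0" --pt "0 0 0 0 0" --pt "0 0 0 0 0"

```text
clock: 23.8
tcp_pos: [0.5554, -0.0719, 0.2039]
tcp_rot: [-1.798, -2.574, 0.001]
contact_force: [0.1, -0.1, -0.2]
gripper_width: 0.0431
```

```bash
cat >> h.py <<'E'
def keep(c):
    P=cloud(c);L=np.concatenate([(P[...,:2]-o)@R.T,P[...,2:]],-1)
    g=cv2.cvtColor(c['img'],cv2.COLOR_BGR2HSV)[...,1]<70
    m=g&(abs(L[...,0])<.03)&(L[...,1]>-.022)&(L[...,1]<.065)&(L[...,2]>.11)&(L[...,2]<.165)
    q=L[m]
    out=[]
    for lo in np.arange(-.022,.065,.008):
        s=(q[:,1]>lo)&(q[:,1]<lo+.008)&(abs(q[:,0])>(.009 if abs(lo+.004)<.012 else 0))
        if s.sum()>5: out.append((q[s,1].mean(),np.median(q[s,2]),np.percentile(q[s,0],3),np.percentile(q[s,0],97)))
    out=np.array(out);print(out.round(4)); 
E
python3 - <<'E'
from h import *
st()
for n,b,k in(('wrist',(0,560,0,420),1),('side',(200,400,130,320),3.1),('scene',(100,300,120,300),3.3)):
    c=snap(n,'23',b,k);print(n);lean2(c);keep(c)
E
```

```text
t 23.8 loc [0.0008 0.0327 0.2039] rot [-1.798e+00 -2.574e+00  1.000e-03] F [ 0.1 -0.1 -0.2] w 0.0431
wrist
lean2 0.0016 z0 0.0898 12 n- 6
[[ 0.0077  0.1595 -0.0214  0.0213]
 [ 0.014   0.1571 -0.0213  0.0213]
 [ 0.022   0.1542 -0.0209  0.0214]
 [ 0.0306  0.1509 -0.0202  0.0209]
 [ 0.0373  0.1487 -0.0196  0.0203]
 [ 0.046   0.1454 -0.0071  0.0083]
 [ 0.0541  0.1423 -0.0071  0.0083]
 [ 0.0615  0.1395 -0.0072  0.0083]]
side
lean2 -0.0085 z0 0.088 9 n- 5
[[-0.0148  0.1585 -0.0222  0.0149]
 [-0.0107  0.1612 -0.0241  0.0182]
 [-0.0023  0.1579 -0.0251  0.015 ]
 [ 0.0056  0.1552 -0.0247  0.0129]
 [ 0.0144  0.1511 -0.0231  0.0133]
 [ 0.023   0.1489 -0.024   0.0181]
 [ 0.0298  0.1476 -0.0242  0.0182]
 [ 0.0368  0.1465 -0.0174  0.0145]
 [ 0.0471  0.1424 -0.0088  0.0011]
 [ 0.0546  0.1357 -0.0109 -0.0008]
 [ 0.0624  0.1361 -0.0103  0.0033]]
scene
lean2 0.005 z0 0.0898 12 n- 6
[[-0.0099  0.1617 -0.0187  0.0227]
 [-0.0019  0.1618 -0.0169  0.0239]
 [ 0.0061  0.1583 -0.0163  0.023 ]
 [ 0.0139  0.1559 -0.0197  0.0242]
 [ 0.0219  0.1531 -0.0173  0.0229]
 [ 0.0297  0.1493 -0.0157  0.0226]
 [ 0.0369  0.1485 -0.0184  0.0216]
 [ 0.0457  0.1449 -0.0066  0.0099]
 [ 0.0536  0.1408 -0.004   0.0104]
 [ 0.0618  0.1389 -0.0069  0.0094]]
```

View pics/side23.png

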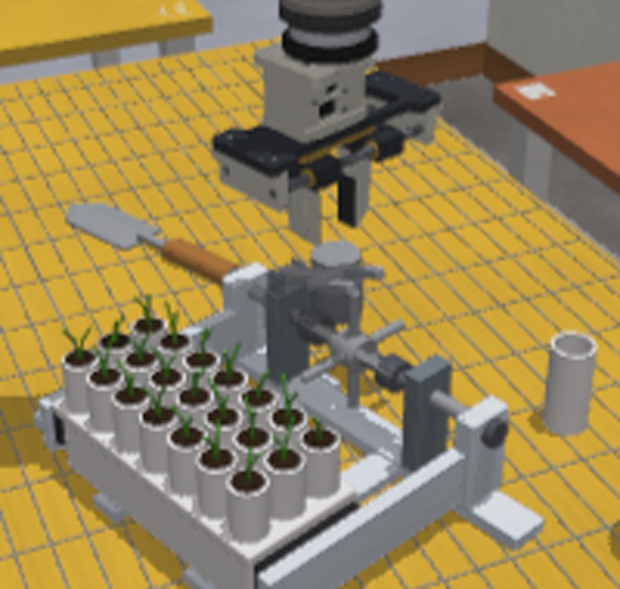

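View pics/scene23.png

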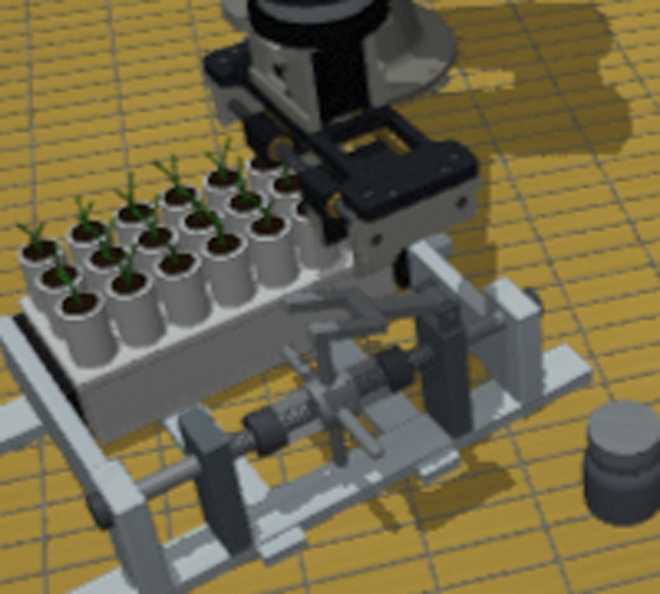

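step_arm --pt "-0.2 -0.05 0 0 0" --pt "-0.2 0 0 0 0" --pt "0 0 0 0 0" --pt "0 0 0 0 0" --pt "0 0 2 0 0" --pt "0 0 1 0 0" --pt "0 0 1 0 0" --pt "0 0 1 0 0" --pt "0 0 0.7 0 0" --pt "0 0 0.2 0 0"

```text
clock: 24.95
tcp_pos: [0.5566, -0.0762, 0.1448]
tcp_rot: [-1.8, -2.573, 0.001]
contact_force: [0.0, -0.3, -0.4]
gripper_width: 0.0007
```

step_arm --pt "0 0 0.1 0 0" --pt "0 0 0 0 0" --pt "0 0 0 0 0"

```text
clock: 25.25
tcp_pos: [0.5572, -0.0764, 0.1451]
tcp_rot: [1.8, 2.574, 0.0]
contact_force: [-0.6, 0.0, -0.1]
gripper_width: 0.0007
```

```bash

python3 - <<'E'
from h import *
st()
for n,b,k in(('side',(200,400,130,320),3.1),('scene',(100,300,120,300),3.3)):
    c=snap(n,'24',b,k);print(n);lean2(c);keep(c)
E
```

```text
t 25.25 loc [0.0009 0.0278 0.1451] rot [1.8   2.574 0.   ] F [-0.6  0.  -0.1] w 0.0007
side
lean2 0.0056 z0 0.0875 11 n- 6
[[-0.018   0.1258 -0.0235  0.0181]
 [-0.0098  0.1272 -0.024   0.0183]
 [-0.0024  0.1281 -0.0244  0.0175]
 [ 0.0053  0.1271 -0.0231  0.0172]
 [ 0.015   0.1483 -0.0221  0.0141]
 [ 0.0217  0.129  -0.0234  0.0117]
 [ 0.0301  0.1453 -0.0236 -0.0063]
 [ 0.0381  0.1281 -0.016  -0.0058]
 [ 0.0471  0.1256 -0.0098 -0.0063]
 [ 0.0551  0.125  -0.0086 -0.0035]
 [ 0.061   0.127  -0.0099  0.003 ]]
scene
lean2 -0.003 z0 0.0898 10 n- 4
[[-0.0166  0.1273 -0.0184  0.0228]
 [-0.0101  0.1283 -0.0192  0.0233]
 [-0.0023  0.128  -0.0184  0.0233]
 [ 0.0055  0.1292 -0.0205  0.0235]
 [ 0.0161  0.1407 -0.0168  0.0235]
 [ 0.0205  0.1301 -0.0175  0.0227]
 [ 0.0297  0.1263  0.0124  0.0233]]
```

View pics/scene24.png

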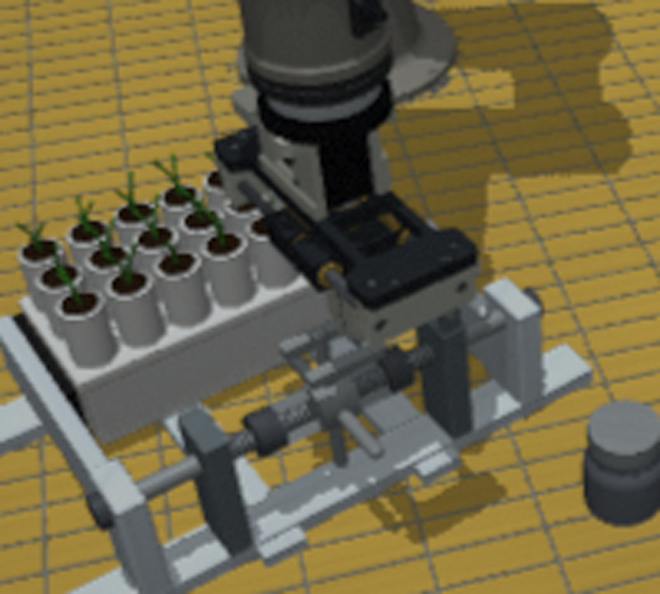

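Nearly level, no reaction yet; press a bit more.

step_arm --pt "0 0 0.1 0 0" --pt "0 0 0.1 0 0" --pt "0 0 0 0 0"

```text
clock: 25.65
tcp_pos: [0.5572, -0.0764, 0.1441]
tcp_rot: [1.8, 2.573, 0.001]
contact_force: [-2.1, 0.6, 8.8]
gripper_width: 0.0008
```

step_arm --pt "0 0 -1.5 0 0" --pt "0 0 -3 0 0" --pt "0 0 -3.5 0 0" --pt "-1.5 -1 -1 0 0" --pt "-2 -2 0 0 0" --pt "-1 -1 0 0 0" --pt "0 0 0 0 0"

```text
clock: 26.35
tcp_pos: [0.5341, -0.1336, 0.2325]
tcp_rot: [-1.804, -2.572, 0.0]
contact_force: [0.5, 0.3, -0.7]
gripper_width: 0.0002
```

```bash

python3 - <<'E'
from h import *
st()
for n,b,k in(('wrist',(0,560,0,420),1),('side',(200,400,130,320),3.1),('scene',(100,300,120,300),3.3)):
    c=snap(n,'25',b,k);print(n);lean2(c);keep(c)
    if n!='wrist': cv2.imwrite(f'pics/{n}25full.png',c['img'])
E
```

```text
t 26.35 loc [-0.0404 -0.018   0.2325] rot [-1.804 -2.572  0.   ] F [ 0.5  0.3 -0.7] w 0.0002
wrist
lean2 0.0003 z0 0.09 11 n- 6
[[-0.0159  0.1295 -0.0217  0.0205]
 [-0.0099  0.1298 -0.0218  0.0205]
 [-0.0019  0.1298 -0.0215  0.0205]
 [ 0.0061  0.1296 -0.0216  0.0211]
 [ 0.0141  0.1296 -0.0217  0.021 ]
 [ 0.0227  0.1296 -0.0213  0.0206]
 [ 0.0301  0.1298 -0.0206  0.0199]
 [ 0.0373  0.1297 -0.0185  0.0173]
 [ 0.0459  0.1297 -0.0075  0.0076]
 [ 0.0539  0.1299 -0.0075  0.0078]
 [ 0.0614  0.1297 -0.0073  0.0076]]
side
lean2 -0.0134 z0 0.0879 9 n- 5
[[-0.0179  0.1255 -0.0237  0.0179]
 [-0.0096  0.1264 -0.0238  0.0196]
 [-0.0019  0.1274 -0.0231  0.0167]
 [ 0.0054  0.1266 -0.0236  0.0188]
 [ 0.0138  0.1255 -0.0241  0.0073]
 [ 0.0223  0.1265 -0.0234  0.0152]
 [ 0.03    0.1273 -0.0221  0.018 ]
 [ 0.0386  0.1272 -0.009   0.0053]
 [ 0.046   0.1271 -0.0094  0.0061]
 [ 0.0536  0.1273 -0.01    0.0029]
 [ 0.0617  0.1265 -0.0092  0.0062]]
scene
lean2 -0.0039 z0 0.0895 10 n- 4
[[-0.0163  0.1268 -0.0187  0.0222]
 [-0.01    0.1285 -0.0199  0.0236]
 [-0.002   0.128  -0.0184  0.0233]
 [ 0.0056  0.1284 -0.0191  0.0234]
 [ 0.0144  0.1279 -0.0192  0.0234]
 [ 0.0227  0.1281 -0.0187  0.0232]
 [ 0.03    0.1295 -0.0174  0.0237]
 [ 0.0369  0.1297 -0.0098  0.0213]
 [ 0.0461  0.1287 -0.0057  0.0098]
 [ 0.0538  0.129  -0.0039  0.0096]
 [ 0.0609  0.1287 -0.0031  0.01  ]]
```

View pics/wrist25.png

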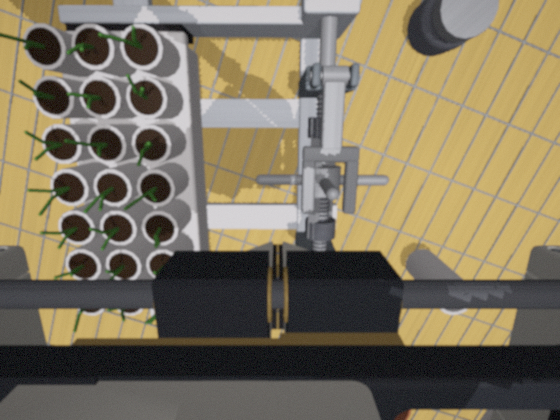

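View pics/scene25.png

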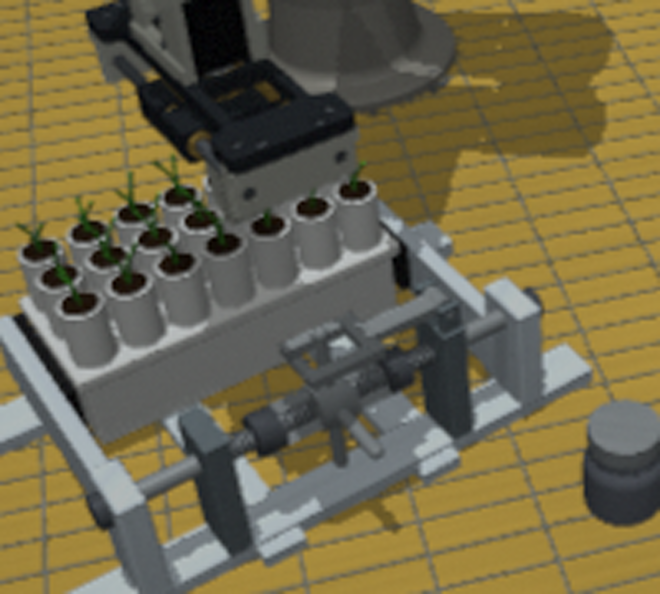

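View pics/scene25full.png

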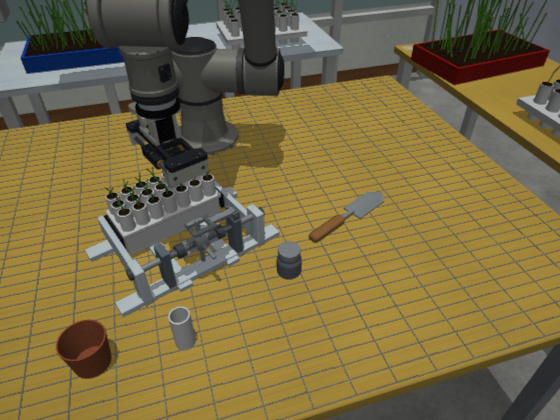

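```bash
python3 -c "
from rig import ticket
print(ticket.hand_in())"
```

```text
the job is handed in; nothing more can be done
None
```

The turnbuckle is wound in until the pads meet the rack, one spoke stands upright, and the forked keeper lies level over it. I handed the job in at about 26.4 s.

- **Sleeve:** I wound it three quarter turns plus a little with the closed fingertips. It went about 0.02 rad past upright, roughly 0.06 mm of squeeze per pad, which all three views agreed on. I eased it back, and the wrist camera then read a lean of 0.000 rad. The scene and side cameras read −0.004 and −0.013, but from partly hidden spokes.
- **Jaws:** The last clear depth reading, 0.035 rad before finishing, put the plates' middles at about ±144 mm against 143 mm when closed. I did not measure the pad gap directly, and I took no jaw reading after easing the sleeve back.
- **Keeper:** I gripped it and swung it over. It slipped in the grip and stopped at about 0.37 rad, so I pressed it down until it pushed back with about 9 N. Its top then measured level at 129.7 mm along its whole length, with the upright spoke between the prongs.
- **Rest of the scene:** The pot, spare tube, jar and trowel look unmoved in the pictures. The arm is clear of everything.

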